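# Pack the filter kit onto its storage stand

### The arm

A 6-joint arm with a two-finger parallel gripper is mounted at the origin on the work surface. World frame = base frame: x ahead of the robot, y to its left, z up, the work surface at z = 0. Lengths are in m, angles in degrees, forces in N, time in s.
With the tool pointing down it reaches from about 0.35 to 0.875 m from the base axis. Payload 4.2 kg.
Tool frame: the origin (TCP) lies on the centre line of the jaws, within the pads' length; the fingertips stand 19 mm ahead of it and the grasp point (between the pads) is the TCP; x points along the fingers, y is the direction in which the jaws open and shut, and the axes are right-handed (so a half turn about x gives the same grasp; the last joint's range is limited). The gripper opens to 87 mm and grips with 3 to 60 N. Pads are 19 mm wide; open, the fingers measure 117 mm over their backs; the gripper's body (75 mm by 190 mm) begins 51 mm behind the grasp point.
Start: joints at [-51.303, 22.042, 0.453, 0, -68.411, -14.817], TCP at [0.253, -0.571, 0.242] pointing down, gripper open.
Joint ranges: [-179.83, 179.83], [-69.29, 118.12], [-61.27, 80.66], [-181.25, 117.63], [-171.15, -9.14], [-177.46, 177.46]. Speed limits (degrees/s): [159.86, 159.86, 180, 180, 180, 180].

### API

Orientations are given as a 3x3 rotation matrix whose columns are the frame's x, y, z axes.
In Python, from station import r, viewer, job, spotter gives the robot as it stands.
- The arm moves only by the tool play_rows, never from a script. Its argument "commands" is a list of rows, each an object of numbers: "fingers": the gripper command: -1 is fully open, 1 is shut, values between are in proportion; "tx", "ty", "tz": the shift along the tool's x, y, z normalised to -1 to 1, where 1 is 750 mm; "ax", "ay", "az": the turn, a rotation vector about the tool's x, y, z normalised to -1 to 1, where 1 is pi rad. In form: [{"fingers": .., "tx": .., "ty": .., "tz": .., "ax": .., "ay": .., "az": ..}, ...]. A call has 1 to 5 rows; each row is the pose to reach, as a shift and turn from the pose commanded when the call began, along the tool's axes at that moment, turning the shorter way round; what a row does not reach only later rows make up. A row lasts 1/12 s, in which the tool goes at most 41.7 mm and 7.16 degrees, less where a joint would pass 70% of its speed; a pose out of reach is approached as far as the arm can. A call with a number of a shift or a turn outside -1 to 1 is refused whole. A call with a gripper value outside its range is refused whole. The fingers move at their own pace and stop on an object; the grip force is fixed at half the most. Time passes only in rows, so rows that repeat a pose let the fingers close. It gives the time, the measured TCP pose, the force and the opening at its end, in the units of the state.
- r.sense(): the state, without advancing time (a new reading comes with each control period).
- viewer.capture(name): name is "side" or "top" or "wrist"; returns a dict with "image" (400x640x3 uint8, red, green, blue), "fx", "fy", "cx", "cy" (pixels), "dist" ([k1, k2, p1, p2, k3] as OpenCV has them; the pictures are not rectified), "R" (3x3) and "t" (3): a world point X has camera coordinates R X + t; the wrist camera has in their place "mount" (4x4, takes a point from camera to tool coordinates, whose origin is the TCP and whose axes are the tool frame's). Camera axes: x right, y down, z forward; pixel columns grow to the right and rows downward; lengths in m; the calibration is good to about 2 mm. A picture is of the moment at which its call begins: read the wrist's pose just before it. There is no depth.
- job.finish_job(): hands the job in, once; it reports no verdict.
Trained networks look in a picture, given as the dict that the camera call returned (one of the last four; its "shot" number tells which), for a name from the list of things; names that differ only in an ending like _2 or _b are one class to them, and where a whole thing is asked for, a point or a joint stands for the part that bears it (a point fixed in the world has none). Each returns a list of dicts, best first, with "score" (0 to 1); they miss things now and then, are a little off and sometimes report something else, mostly with a low value. They report only what shows in the picture. A call takes as long as a camera call. They do not tell look-alikes from the thing itself.
- spotter.find_in(name, picture): "uv" ([column, row] in pixels, amid what is visible of it).
- spotter.silhouettes(name, picture): "region" (400x640 bool, what is visible of it) and "uv" ([column, row] in pixels, amid what is visible of it).
The state is a dict: "time_s": time; "joints": joint angles; "joint_velocities": joint speeds; "effort": joint torques, N m; "tcp_pos": TCP position; "ee_rot": TCP orientation; "wrist_force": force on the tool from outside, world axes, zero at the start; "moment": the same for the moment, N m; "gripper_width": opening from 0.0 (shut) to 1.0 (fully open).
Only numpy, scipy, OpenCV 4.12 (cv2) and the standard library are available. Lean on these libraries where they do the work, as an engineer would, in place of code of your own. Each camera call takes 0.05 s, during which the arm holds its last target. There are 200 camera calls.

### The job

Pack away the filter kit. On the storage stand stack, in this order, the steel adapter ring (turn it so that its ear holes drop over the two studs and it lies flush on the plate), the square filter holder centred on the ring between the studs with its channel running across the line of the studs, the longer filter centred flat in the holder's channel, and last the blue hood upright and centred on that filter, around its finger rib; the shorter filter goes flat in the middle of the bamboo tray, at any time. Leave the lens, the air blower and the light switch alone.

Things in the scene. Friction and masses are not known exactly. Their poses are not given: they have to be found in the camera images.
- stand: Storage stand, fixed, the place for the stack: a grey rectangular plastic plate, 76 (x) by 120 (y) by 10 mm thick, with a low round aluminium hub in the middle (28 mm diameter, 6 mm above the plate) and two upright brass studs with tapered tips on its long centre line, at y = +42 and y = -42 mm, 6 mm diameter, 16 mm tall above the plate (the top 4 mm taper). Origin: centre of the underside, z up.
- tray: Shallow bamboo tray, fixed, the place for the shorter filter: outside 84 (x) by 70 (y) mm, inside 78 by 64 mm, walls 3 mm thick, 9 mm high overall, floor 3 mm thick. Origin: centre of the underside, z up.
- ring: Steel adapter ring, lying flat: ring of 60 mm outer and 38 mm inner diameter, 8 mm thick, with two rectangular ears, opposite one another along its y axis, reaching to y = +-55 mm and 22 mm wide; each ear has a through hole of 12 mm diameter centred at y = +42 and y = -42 mm. About 0.09 kg. Can be gripped across x, 60 mm wide. Either way round fits. Origin: centre of the underside.
- holder: Square black resin filter holder, lying flat with its rails up: plate 64 by 64 mm, 8 mm thick, with a round opening of about 39 mm, and two rails 6 mm wide and 6 mm high along the two edges at y = +-32 mm, so the channel between the rails is 52 mm wide and runs along its x axis; overall height 14 mm. About 0.06 kg. Grip across x (the two sides where the channel is open), 64 mm wide. Origin: centre of the underside.
- filter_long: The longer graduated glass filter in its hard grey sleeve, lying flat: 84 (x) by 44 (y) by 8 mm thick, its glass shading from light to dark along x, with a raised white finger rib in the middle of the top, 28 mm long (x), 10 mm wide (y), 12 mm high (top at 20 mm), to grip it by. About 0.055 kg. Origin: centre of the underside.
- filter_short: The shorter graduated glass filter in its hard grey sleeve, lying flat: 60 (x) by 44 (y) by 8 mm thick, otherwise like the longer one, with the same finger rib (28 by 10 by 12 mm, top at 20 mm). About 0.04 kg. Origin: centre of the underside.
- hood: Blue silicone lens hood (stiff, may be taken as rigid), standing upright: plain tube, open at both ends, 56 mm outer and 48 mm inner diameter, 36 mm tall. About 0.04 kg. Origin: centre of the bottom opening, z up the tube's axis.
- lens: Bystander: black camera lens standing upright, 68 mm diameter, 80 mm tall, loose. Origin: centre of the underside.
- blower: Bystander: black rubber air blower standing with its nozzle up, 60 mm diameter, 115 mm tall, loose. Origin: centre of the underside.
- light_switch_tip (a point): Bystander: tip of the small steel toggle of the cabinet's strip-light switch (a fixed white block with a 35 mm lever).
Mind the look-alikes: they are no part of the job. What is shaped like the tray but green or orange is not meant.

How it is judged (in metres and radians):
On the way, in this order (a step that is already met when the one before it is completed fails the run):
1. the ring is over both studs, flush on the stand's plate (horizontal distance between ring and stand below 0.006 m and z of ring in the frame of stand between 0.0075 and 0.0125 m and angle between the x axis of ring and the x axis of stand, either way round below 0.15 rad and angle between ring's own z axis and vertical below 0.08 rad), for 0.2 s.
2. the holder lies on the ring, square between the studs (all of step 1 and horizontal distance between holder and stand below 0.01 m and z of holder in the frame of stand between 0.0155 and 0.0205 m and angle between the x axis of holder and the x axis of stand, either way round below 0.2 rad and angle between holder's own z axis and vertical below 0.08 rad), for 0.2 s.
3. the longer filter lies in the holder's channel (all of step 2 and horizontal distance between filter_long and holder below 0.012 m and z of filter_long in the frame of holder between 0.0055 and 0.0105 m and angle between the x axis of filter_long and the x axis of holder, either way round below 0.2 rad and angle between filter_long's own z axis and vertical below 0.08 rad), for 0.2 s.
4. the hood stands on the longer filter (all of step 3 and horizontal distance between hood and filter_long below 0.012 m and z of hood in the frame of filter_long between 0.0055 and 0.0105 m and angle between hood's own z axis and vertical below 0.08 rad), for 0.2 s.
At the end, for the whole second after the job is handed in: Still and level (0.08 rad), heights to 2.5 mm: ring flush over both studs (6 mm off centre, 0.15 rad); holder on it (10 mm, 0.2 rad); longer filter in the channel (12 mm, 0.2 rad, off the holder); hood upright on that (12 mm); shorter filter on the tray floor (15 mm off centre) (all of step 4 and horizontal distance between filter_short and tray below 0.015 m and z of filter_short in the frame of tray between 0.0005 and 0.0055 m and angle between filter_short's own z axis and vertical below 0.08 rad and linear speed of each of ring, holder, filter_long, hood, filter_short below 0.02 m/s); the robot touches nothing.
It fails at once if the lens is moved more than 30 mm (distance of lens from where it was at the start of the episode above 0.03 m).
It fails at once if the air blower is moved more than 30 mm (distance of blower from where it was at the start of the episode above 0.03 m).
It fails at once if the light switch is moved more than 10 mm (distance of light_switch_tip from where it was at the start of the episode above 0.01 m).
It also fails if it takes over 144 s, if anything falls off the work surface, if the arm or the gripper's body presses on something with over 40 N, if the wrist force passes 120 N, or if a joint passes its speed limit or range.

## Working session

There is one attempt and no reset: what is moved stays moved. The work goes in short steps, Python scripts to look and compute and a tool call to move; the robot and the scene stay as the last step left them, time stands still between calls to the robot, and variables do not carry over. Pictures are saved under pics/ and viewed, about 12 in all and at most 16, crops included, and the job is handed in when it is done.

Besides the shell and the picture viewer there is one more tool, called after "Call:" as a command line: name --argument value ..., lists and objects as JSON in quotes. play_rows: Moves the arm, as the interface text tells. Its arguments: {"type":"object","properties":{"commands":{"type":"array"}},"required":["commands"]}

```bash
ls; mkdir -p pics; python3 - <<'E'
from station import r, viewer, job, spotter
import cv2, numpy as np
s=r.sense(); print(s)
for n in ("top","side"):
    p=viewer.capture(n); cv2.imwrite(f"pics/{n}0.png",p["image"][:,:,::-1])
    print(n,{k:(np.round(v,4).tolist() if k not in("image",) else 0) for k,v in p.items()})
    for t in ["stand","tray","ring","holder","filter_long","filter_short","hood","lens","blower"]:
        print(t,[(np.round(d["uv"],1).tolist(),round(d["score"],2)) for d in spotter.find_in(t,p)])
p=viewer.capture("wrist");print(p["mount"],p["fx"],p["dist"])
E
```

```text
pics
{'time_s': 0.0, 'joints': array([-5.13010040e+01,  2.20902328e+01,  3.78658024e-01, -3.01419450e-02,
       -6.84129312e+01, -1.48155975e+01]), 'joint_velocities': array([-0.01014911,  0.07243642,  0.02222761, -0.00116523,  0.00930815,
       -0.03925134]), 'effort': array([ 4.65218600e-04, -3.90664601e+01,  1.87401974e+01,  4.21966642e+00,
        1.09108561e-02, -1.93248775e-04]), 'tcp_pos': array([ 0.25282141, -0.57094545,  0.2404545 ]), 'ee_rot': array([[-9.76841680e-04, -4.04698106e-01,  9.14449828e-01],
       [ 2.00173797e-03,  9.14447641e-01,  4.04699277e-01],
       [-9.99997519e-01,  2.22581606e-03, -8.31710052e-05]]), 'wrist_force': array([0.26768375, 0.31516159, 0.98461619]), 'moment': array([ 0.03198294, -0.00042656, -0.0002106 ]), 'gripper_width': 1.0010211764615264}
top {'image': 0, 'fx': 482.779, 'fy': 482.779, 'cx': 318.1953, 'cy': 193.0264, 'dist': [-0.1219, 0.0, 0.0, 0.0, 0.0], 'R': [[-0.0263, -0.9997, 0.0005], [-0.9972, 0.0262, -0.0701], [0.07, -0.0023, -0.9975]], 't': [0.0038, 0.5267, 1.2788], 'shot': 1}
stand [([305.9, 139.3], 0.98)]
tray [([183.7, 304.0], 
[... 619 characters left out ...]
, ([297.5, 334.7], 0.69), ([276.5, 205.8], 0.32)]
ring [([327.0, 173.7], 0.69), ([390.5, 183.7], 0.54)]
holder [([351.1, 203.7], 0.82), ([277.2, 208.3], 0.48), ([317.6, 294.8], 0.47)]
filter_long [([387.7, 182.0], 0.58)]
filter_short [([247.3, 250.9], 0.65)]
hood [([323.6, 239.4], 0.83)]
lens [([369.1, 142.5], 0.65)]
blower [([224.4, 198.9], 0.72)]
[[ 9.81093172e-04 -3.02421684e-01  9.53173732e-01 -1.42038647e-01]
 [ 9.99999339e-01 -2.74820354e-04 -1.11648498e-03  6.21311287e-04]
 [ 5.99600811e-04  9.53174197e-01  3.02421214e-01 -8.30894616e-02]
 [ 0.00000000e+00  0.00000000e+00  0.00000000e+00  1.00000000e+00]] 287.33463883259105 [-0.01593248  0.          0.          0.          0.        ]
```

View pics/top0.png

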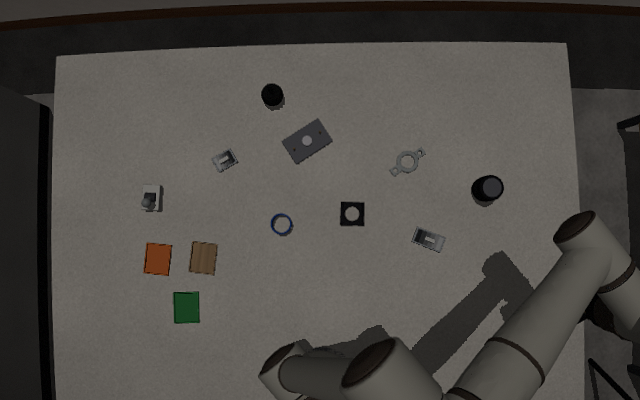

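View pics/side0.png

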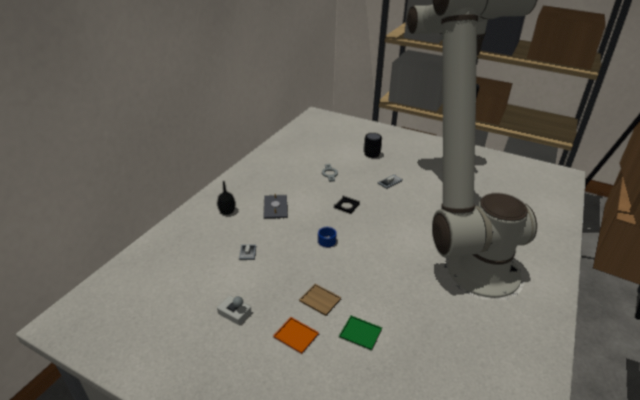

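```bash
cat > h.py <<'E'
import numpy as np, cv2, sys, json
from scipy.optimize import minimize
from station import r, viewer, job, spotter
def box(x0,x1,y0,y1,z0,z1): return np.array([[x,y,z] for x in(x0,x1) for y in(y0,y1) for z in(z0,z1)])/1e3
def cyl(d,z0,z1,y=0):
    a=np.linspace(0,2*np.pi,32,0); return np.array([[d/2*np.cos(t),y+d/2*np.sin(t),z] for t in a for z in(z0,z1)])/1e3
M={"stand":[box(-38,38,-60,60,0,10),cyl(28,10,16),cyl(5,10,26,42),cyl(5,10,26,-42)],
"tray":[box(-42,42,-35,35,0,9)],
"ring":[cyl(60,0,8),box(-11,11,-55,55,0,8)],
"holder":[box(-32,32,-32,32,0,8),box(-32,32,26,32,0,14),box(-32,32,-32,-26,0,14)],
"filter_long":[box(-42,42,-22,22,0,8),box(-14,14,-5,5,8,20)],
"filter_short":[box(-30,30,-22,22,0,8),box(-14,14,-5,5,8,20)],
"hood":[cyl(56,0,36)],"lens":[cyl(68,0,80)],"blower":[cyl(60,0,70)]}
def shoot(name):
    s=r.sense(); p=viewer.capture(name)
    if name=="wrist":
        T=np.eye(4);T[:3,:3]=s["ee_rot"];T[:3,3]=s["tcp_pos"];T=np.linalg.inv(T@p["mount"]);p["R"],p["t"]=T[:3,:3],T[:3,3]
    return p
def K(p): return np.array([[p["fx"],0,p["cx"]],[0,p["fy"],p["cy"]],[0,0,1.]])
def proj(p,X): return cv2.projectPoints(np.asarray(X,float).reshape(-1,3),cv2.Rodrigues(np.asarray(p["R"]))[0],np.asarray(p["t"],float),K(p),np.asarray(p["dist"]))[0][:,0]
def unproj(p,uv,z=0):
    q=cv2.undistortPoints(np.array([[uv]],float),K(p),np.asarray(p["dist"]))[0,0]
    R=np.asarray(p["R"]);c=-R.T@p["t"];d=R.T@[*q,1];return c+d*(z-c[2])/d[2]
def mask(name,p,near=None):
    L=spotter.silhouettes(name,p)
    if not L: return None
    d=L[0] if near is None else min(L,key=lambda d:np.hypot(*(np.array(d["uv"])-near)))
    m=d["region"].astype(np.uint8);c=cv2.findContours(m,cv2.RETR_EXTERNAL,cv2.CHAIN_APPROX_NONE)[0]
    return cv2.drawContours(np.zeros_like(m),c,-1,1,-1),d["score"],d["uv"]
S=4
def draw(p,name,q,z0,shape=(400,640)):
    m=np.zeros((shape[0]*S,shape[1]*S),np.uint8);c,s=np.cos(q[2]),np.sin(q[2])
    for b in M[name]:
        X=b@np.array([[c,s,0],[-s,c,0],[0,0,1]])+[q[0],q[1],z0]
        u=(proj(p,X)+.5)*S-.5
        cv2.fillConvexPoly(m,cv2.convexHull(np.round(u*16).astype(np.int32)),1,shift=4)
    return m
def fit(name,views,z0=0,q0=None):
    """views: [(pic,mask)] -> x,y,yaw(rad), mean IoU"""
    big=[(p,cv2.resize(m,None,fx=S,fy=S,interpolation=cv2.INTER_NEAREST)) for p,m in views]
    if q0 is None:
        p,m=views[0];v,u=np.nonzero(m);x=unproj(p,(u.mean(),v.mean()),z0+.008);inits=[(x[0],x[1],a) for a in np.radians([0,45,90,135])]
    else: inits=[q0]
    def f(q):
        e=0
        for p,m in big:
            d=draw(p,name,q,z0);e+=1-(d&m).sum()/((d|m).sum()+1)
        return e/len(big)
    best=None
    for i in inits:
        i=np.array(i,float);sx=i+np.array([[0,0,0],[.01,0,0],[0,.01,0],[0,0,.35]])
        o=minimize(f,i,method="Nelder-Mead",options=dict(initial_simplex=sx,maxfev=90,xatol=1e-4,fatol=1e-4))
        if best is None or o.fun<best.fun: best=o
    return best.x,1-best.fun
E
python3 - <<'E'
from h import *
p=shoot("top")
near={"tray":(203,258)}
for n in M:
    if n=="hood": continue
    m=mask(n,p,near.get(n))
    if m is None: print(n,None);continue
    q,i=fit(n,[(p,m[0])]);print(n,m[2],np.round(q[:2],4),round(np.degrees(q[2]),1),round(i,3))
print("hood",unproj(p,(282,224),.018))
E
```

```text
stand [308.5, 138.8] [0.6704 0.0176] 211.6 0.968
tray [203.1, 258.7] [0.3585 0.308 ] 175.1 0.909
ring [412.8, 158.3] [ 0.6085 -0.256 ] 34.8 0.936
holder [354.9, 206.7] [ 0.4699 -0.1016] 88.6 0.852
filter_long [223.9, 161.0] [0.6278 0.2409] -66.1 0.725
filter_short [224.9, 158.1] [0.6255 0.2458] 118.7 0.944
lens [487.3, 187.4] [ 0.5266 -0.4603] -3.8 0.864
blower [273.9, 97.2] [0.7919 0.1068] 17.9 0.782
hood [0.44604349 0.08905148 0.018     ]
```

```bash
cat >> h.py <<'E'
from scipy.spatial.transform import Rotation as Ro
def down(deg):
    a=np.radians(deg);y=np.array([np.cos(a),np.sin(a),0]);x=np.array([0,0,-1.]);return np.c_[x,y,np.cross(x,y)]
def best_yaw(deg,R):
    y=np.degrees(np.arctan2(R[1,1],R[0,1]));return y+(deg-y+90)%180-90
def plan(*wps,flip=True):
    """wps: (x,y,z,jawdeg); prints calls"""
    s=r.sense();P,R=s["tcp_pos"],s["ee_rot"];print("at",np.round(P,4),"t",round(s["time_s"],2),"j",np.round(s["joints"],0))
    for w in wps:
        T=np.array(w[:3]);yaw=best_yaw(w[3],R) if flip else w[3]
        rv=(Ro.from_matrix(R).inv()*Ro.from_matrix(down(yaw))).as_rotvec();D=T-P
        n=max(1,int(np.ceil(max(np.linalg.norm(D)/.19,np.degrees(np.linalg.norm(rv))/33))))
        R0,P0=R,P
        for k in range(n):
            d=R.T@(D/n);q=rv/n/np.pi
            rows=int(np.ceil(max(np.linalg.norm(D/n)/.0417,np.degrees(np.linalg.norm(rv/n))/7.16)))+1
            print(f"  yaw {yaw:.0f} n={min(5,rows)} tx {d[0]/.75:.4f} ty {d[1]/.75:.4f} tz {d[2]/.75:.4f} ax {q[0]:.4f} ay {q[1]:.4f} az {q[2]:.4f}")
            R=R@Ro.from_rotvec(rv/n).as_matrix();P=P+D/n
E
python3 - <<'E'
from h import *
plan((.6085,-.256,.16,34.8))
E
```

```text
at [ 0.253  -0.5715  0.2415] t 1.5 j [-51.  22.   0.  -0. -68. -15.]
  yaw 35 n=5 tx 0.0362 ty 0.0642 tz 0.2012 ax 0.1464 ay -0.0000 az -0.0000
  yaw 35 n=5 tx 0.0362 ty 0.1469 tz 0.1518 ax 0.1464 ay -0.0000 az -0.0000
  yaw 35 n=5 tx 0.0362 ty 0.1990 tz 0.0708 ax 0.1464 ay -0.0000 az -0.0000
```

Call:
play_rows --commands '[{"fingers": -1, "tx": 0.0362, "ty": 0.0642, "tz": 0.2012, "ax": 0.1464, "ay": 0, "az": 0}, {"fingers": -1, "tx": 0.0362, "ty": 0.0642, "tz": 0.2012, "ax": 0.1464, "ay": 0, "az": 0}, {"fingers": -1, "tx": 0.0362, "ty": 0.0642, "tz": 0.2012, "ax": 0.1464, "ay": 0, "az": 0}, {"fingers": -1, "tx": 0.0362, "ty": 0.0642, "tz": 0.2012, "ax": 0.1464, "ay": 0, "az": 0}, {"fingers": -1, "tx": 0.0362, "ty": 0.0642, "tz": 0.2012, "ax": 0.1464, "ay": 0, "az": 0}]'

```text
time_s: 1.92
tcp_pos: [0.3752, -0.4622, 0.213]
ee_rot: [[-0.0, 0.042, 0.999], [0.002, 0.999, -0.042], [-1.0, 0.002, -0.0]]
wrist_force: [-0.9, -0.5, -1.0]
gripper_width: 1.0
```

Call:
play_rows --commands '[{"fingers": -1, "tx": 0.0362, "ty": 0.1469, "tz": 0.1518, "ax": 0.1464, "ay": 0, "az": 0}, {"fingers": -1, "tx": 0.0362, "ty": 0.1469, "tz": 0.1518, "ax": 0.1464, "ay": 0, "az": 0}, {"fingers": -1, "tx": 0.0362, "ty": 0.1469, "tz": 0.1518, "ax": 0.1464, "ay": 0, "az": 0}, {"fingers": -1, "tx": 0.0362, "ty": 0.1469, "tz": 0.1518, "ax": 0.1464, "ay": 0, "az": 0}, {"fingers": -1, "tx": 0.0362, "ty": 0.1469, "tz": 0.1518, "ax": 0.1464, "ay": 0, "az": 0}]'

```text
time_s: 2.33
tcp_pos: [0.494, -0.3572, 0.1857]
ee_rot: [[-0.0, 0.48, 0.877], [0.001, 0.877, -0.48], [-1.0, 0.001, -0.001]]
wrist_force: [-1.1, -1.1, -1.1]
gripper_width: 1.003
```

Call:
play_rows --commands '[{"fingers": -1, "tx": 0.0362, "ty": 0.199, "tz": 0.0708, "ax": 0.1464, "ay": 0, "az": 0}, {"fingers": -1, "tx": 0.0362, "ty": 0.199, "tz": 0.0708, "ax": 0.1464, "ay": 0, "az": 0}, {"fingers": -1, "tx": 0.0362, "ty": 0.199, "tz": 0.0708, "ax": 0.1464, "ay": 0, "az": 0}, {"fingers": -1, "tx": 0.0362, "ty": 0.199, "tz": 0.0708, "ax": 0.1464, "ay": 0, "az": 0}, {"fingers": -1, "tx": 0.0362, "ty": 0.199, "tz": 0.0708, "ax": 0.1464, "ay": 0, "az": 0}]'

```text
time_s: 2.75
tcp_pos: [0.6123, -0.2519, 0.1581]
ee_rot: [[-0.0, 0.819, 0.574], [0.001, 0.574, -0.819], [-1.0, 0.0, -0.001]]
wrist_force: [-0.1, 0.2, -0.2]
gripper_width: 0.994
```

```bash
cat >> h.py <<'E'
def locate(names,cam="wrist",save=None,z0=0,near={}):
    p=shoot(cam);im=p["image"][:,:,::-1].copy();out={}
    for n in names:
        m=mask(n,p,near.get(n))
        if m is None: print(n,None);continue
        v,u=np.nonzero(m[0]);edge=u.min()==0 or v.min()==0 or u.max()==639 or v.max()==399
        q,i=fit(n,[(p,m[0])],z0=z0);out[n]=q
        print(n,np.round(m[2]),np.round(q[:2],4),"yaw",round(np.degrees(q[2]),1),"iou",round(i,3),"score",round(m[1],2),"EDGE" if edge else "")
        d=cv2.resize(draw(p,n,q,z0),(640,400),interpolation=cv2.INTER_AREA)
        cv2.drawContours(im,cv2.findContours(d,cv2.RETR_EXTERNAL,cv2.CHAIN_APPROX_NONE)[0],-1,(0,255,0),1)
    if save: cv2.imwrite(f"pics/{save}.png",im)
    return out
E
python3 - <<'E'
from h import *
print(np.round(r.sense()["tcp_pos"],4))
locate(["ring","holder","filter_long","stand","hood"],save="w1")
E
```

```text
[ 0.6123 -0.2519  0.1581]
ring [324. 182.] [ 0.6067 -0.2557] yaw 34.5 iou 0.975 score 0.58 
holder [293.  10.] [ 0.4682 -0.0987] yaw -4.5 iou 0.969 score 0.92 EDGE
filter_long [108. 116.] [ 0.392  -0.3049] yaw 66.9 iou 0.957 score 0.78 
stand [540.  31.] [0.6682 0.0181] yaw 31.3 iou 0.966 score 0.84 EDGE
hood [314. 180.] [ 0.6021 -0.2479] yaw 1.7 iou 0.695 score 0.15
```

View pics/w1.png

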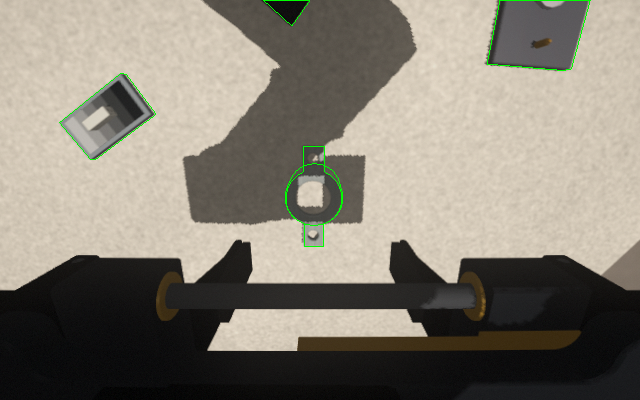

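```bash
python3 - <<'E'
from h import *
plan((.6067,-.2557,.07,34.5),(.6067,-.2557,.0225,34.5))
E
```

```text
at [ 0.6077 -0.2571  0.1606] t 3.05 j [  -9.   29.   -1.    0.  -61. -136.]
  yaw 34 n=4 tx 0.1208 ty -0.0001 tz -0.0024 ax 0.0015 ay 0.0001 az -0.0001
  yaw 34 n=3 tx 0.0633 ty 0.0000 tz 0.0000 ax 0.0000 ay 0.0000 az 0.0000
```

Call:
play_rows --commands '[{"fingers": -1, "tx": 0.1208, "ty": 0, "tz": -0.0024, "ax": 0.0015, "ay": 0, "az": 0}, {"fingers": -1, "tx": 0.1208, "ty": 0, "tz": -0.0024, "ax": 0.0015, "ay": 0, "az": 0}, {"fingers": -1, "tx": 0.1208, "ty": 0, "tz": -0.0024, "ax": 0.0015, "ay": 0, "az": 0}, {"fingers": -1, "tx": 0.1208, "ty": 0, "tz": -0.0024, "ax": 0.0015, "ay": 0, "az": 0}, {"fingers": -1, "tx": 0.1208, "ty": 0, "tz": -0.0024, "ax": 0.0015, "ay": 0, "az": 0}]'

```text
time_s: 3.47
tcp_pos: [0.608, -0.2557, 0.071]
ee_rot: [[0.001, 0.824, 0.567], [-0.001, 0.567, -0.824], [-1.0, 0.0, 0.002]]
wrist_force: [1.6, -0.1, 0.6]
gripper_width: 1.005
```

```bash
python3 - <<'E'
from h import *
locate(["ring"])
plan((.6067,-.2557,.0225,34.5))
E
```

```text
ring [314. 203.] [ 0.6063 -0.2558] yaw 34.2 iou 0.922 score 0.81 
at [ 0.6093 -0.2555  0.0726] t 3.57 j [  -9.   34.   -6.    0.  -50. -137.]
  yaw 34 n=3 tx 0.0668 ty -0.0032 tz -0.0020 ax 0.0004 ay 0.0014 az -0.0010
```

Call:
play_rows --commands '[{"fingers": -1, "tx": 0.066, "ty": -0.002, "tz": -0.001, "ax": 0, "ay": 0, "az": 0}, {"fingers": -1, "tx": 0.066, "ty": -0.002, "tz": -0.001, "ax": 0, "ay": 0, "az": 0}, {"fingers": -1, "tx": 0.066, "ty": -0.002, "tz": -0.001, "ax": 0, "ay": 0, "az": 0}, {"fingers": -1, "tx": 0.066, "ty": -0.002, "tz": -0.001, "ax": 0, "ay": 0, "az": 0}, {"fingers": -1, "tx": 0.066, "ty": -0.002, "tz": -0.001, "ax": 0, "ay": 0, "az": 0}]'

```text
time_s: 3.98
tcp_pos: [0.6067, -0.255, 0.0217]
ee_rot: [[0.002, 0.823, 0.567], [-0.001, 0.567, -0.823], [-1.0, 0.002, 0.002]]
wrist_force: [0.5, 0.3, 0.1]
gripper_width: 0.999
```

```bash
python3 - <<'E'
from h import *
for i in range(3):
    print(np.round(r.sense()["tcp_pos"],4),np.round(r.sense()["wrist_force"],1));viewer.capture("top")
E
```

```text
[ 0.6067 -0.255   0.0217] [0.5 0.3 0.1]
[ 0.6066 -0.255   0.0215] [-0.4  0.5  0.2]
[ 0.6064 -0.255   0.0212] [-0.3  1.3  0.7]
```

Call:
play_rows --commands '[{"fingers": 1, "tx": 0}, {"fingers": 1, "tx": 0}, {"fingers": 1, "tx": 0}, {"fingers": 1, "tx": 0}, {"fingers": 1, "tx": 0}]'

```text
$.commands[0]: bad value
```

Call:
play_rows --commands '[{"fingers": 1, "tx": 0}, {"fingers": 1, "tx": 0}, {"fingers": 1, "tx": 0}, {"fingers": 1, "tx": 0}, {"fingers": 1, "tx": 0}]'

```text
$.commands[0]: bad value
```

Call:
play_rows --commands '[{"fingers": 1, "tx": -0.01}, {"fingers": 1, "tx": -0.04}, {"fingers": 1, "tx": -0.09}, {"fingers": 1, "tx": -0.13}, {"fingers": 1, "tx": -0.13}]'

```text
$.commands[0]: bad value
```

```bash
python3 - <<'E'
from h import *
z=r.sense()["tcp_pos"][2]
locate(["ring","stand"],save="w2",z0=z-.0205)
plan((.6682,.0181,.115,31.4))
E
```

```text
ring [318. 230.] [ 0.6062 -0.2554] yaw 34.6 iou 0.566 score 0.63 
stand None
at [ 0.6059 -0.2548  0.0203] t 4.28 j [  -9.   37.   -8.    0.  -44. -137.]
  yaw 31 n=5 tx -0.0631 ty 0.1374 tz -0.1263 ax 0.0088 ay 0.0000 az -0.0000
  yaw 31 n=5 tx -0.0631 ty 0.1339 tz -0.1300 ax 0.0088 ay 0.0000 az -0.0000
```

View pics/w2.png

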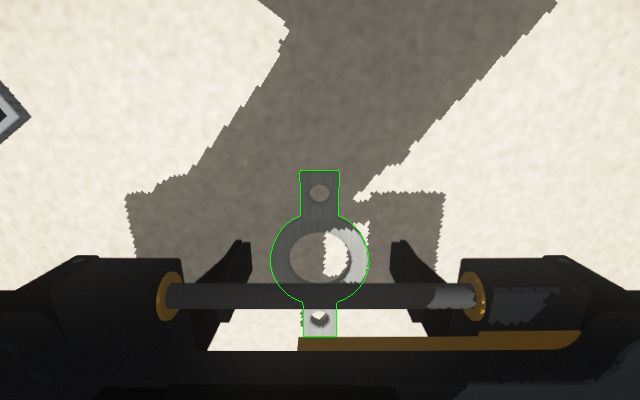

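Call:
play_rows --commands '[{"fingers": 1, "tx": -0.001, "ty": 0, "tz": 0, "ax": 0, "ay": 0, "az": 0}, {"fingers": 1, "tx": -0.001, "ty": 0, "tz": 0, "ax": 0, "ay": 0, "az": 0}, {"fingers": 1, "tx": -0.001, "ty": 0, "tz": 0, "ax": 0, "ay": 0, "az": 0}, {"fingers": 1, "tx": -0.001, "ty": 0, "tz": 0, "ax": 0, "ay": 0, "az": 0}, {"fingers": 1, "tx": -0.001, "ty": 0, "tz": 0, "ax": 0, "ay": 0, "az": 0}]'

```text
time_s: 4.7
tcp_pos: [0.6058, -0.2548, 0.0207]
ee_rot: [[-0.0, 0.824, 0.567], [0.0, 0.567, -0.824], [-1.0, -0.0, -0.0]]
wrist_force: [-0.3, -0.7, 0.7]
gripper_width: 0.702
```

Call:
play_rows --commands '[{"fingers": 1, "tx": 0, "ty": 0, "tz": 0, "ax": 0, "ay": 0, "az": 0}, {"fingers": 1, "tx": 0, "ty": 0, "tz": 0, "ax": 0, "ay": 0, "az": 0}, {"fingers": 1, "tx": 0, "ty": 0, "tz": 0, "ax": 0, "ay": 0, "az": 0}, {"fingers": 1, "tx": 0, "ty": 0, "tz": 0, "ax": 0, "ay": 0, "az": 0}, {"fingers": 1, "tx": 0, "ty": 0, "tz": 0, "ax": 0, "ay": 0, "az": 0}]'

```text
time_s: 5.12
tcp_pos: [0.6058, -0.2548, 0.0207]
ee_rot: [[-0.0, 0.824, 0.567], [0.0, 0.567, -0.824], [-1.0, -0.0, -0.0]]
wrist_force: [-0.4, 0.6, 0.2]
gripper_width: 0.663
```

Call:
play_rows --commands '[{"fingers": 1, "tx": -0.01, "ty": 0, "tz": 0, "ax": 0, "ay": 0, "az": 0}, {"fingers": 1, "tx": -0.04, "ty": 0, "tz": 0, "ax": 0, "ay": 0, "az": 0}, {"fingers": 1, "tx": -0.09, "ty": 0, "tz": 0, "ax": 0, "ay": 0, "az": 0}, {"fingers": 1, "tx": -0.13, "ty": 0, "tz": 0, "ax": 0, "ay": 0, "az": 0}, {"fingers": 1, "tx": -0.13, "ty": 0, "tz": 0, "ax": 0, "ay": 0, "az": 0}]'

```text
time_s: 5.53
tcp_pos: [0.61, -0.2562, 0.1267]
ee_rot: [[0.014, 0.823, 0.569], [-0.005, 0.569, -0.823], [-1.0, 0.009, 0.012]]
wrist_force: [0.7, 0.9, 1.2]
gripper_width: 0.659
```

```bash
python3 - <<'E'
from h import *
z=r.sense()["tcp_pos"][2]
locate(["ring","stand"],save="w3",z0=z-.0205)
plan((.6682,.0181,.12,31.4))
E
```

```text
ring [322. 232.] [ 0.6111 -0.2566] yaw 34.5 iou 0.58 score 0.92 
stand [567.  26.] [ 0.6067 -0.0426] yaw 59.1 iou 0.731 score 0.91 EDGE
at [ 0.6055 -0.2545  0.1186] t 5.68 j [  -9.   31.   -4.   -0.  -55. -137.]
  yaw 31 n=5 tx -0.0008 ty 0.1375 tz -0.1260 ax 0.0087 ay -0.0000 az -0.0001
  yaw 31 n=5 tx -0.0009 ty 0.1340 tz -0.1297 ax 0.0087 ay -0.0000 az -0.0001
```

Call:
play_rows --commands '[{"fingers": 1, "tx": -0.0008, "ty": 0.1375, "tz": -0.126, "ax": 0.0087, "ay": 0, "az": 0}, {"fingers": 1, "tx": -0.0008, "ty": 0.1375, "tz": -0.126, "ax": 0.0087, "ay": 0, "az": 0}, {"fingers": 1, "tx": -0.0008, "ty": 0.1375, "tz": -0.126, "ax": 0.0087, "ay": 0, "az": 0}, {"fingers": 1, "tx": -0.0008, "ty": 0.1375, "tz": -0.126, "ax": 0.0087, "ay": 0, "az": 0}, {"fingers": 1, "tx": -0.0008, "ty": 0.1375, "tz": -0.126, "ax": 0.0087, "ay": 0, "az": 0}]'

```text
time_s: 6.1
tcp_pos: [0.6371, -0.1148, 0.1171]
ee_rot: [[-0.003, 0.836, 0.548], [0.0, 0.548, -0.836], [-1.0, -0.002, -0.002]]
wrist_force: [0.4, -0.2, -0.1]
gripper_width: 0.666
```

Call:
play_rows --commands '[{"fingers": 1, "tx": -0.0009, "ty": 0.1, "tz": -0.097, "ax": 0.0087, "ay": 0, "az": 0}, {"fingers": 1, "tx": -0.0009, "ty": 0.1, "tz": -0.097, "ax": 0.0087, "ay": 0, "az": 0}, {"fingers": 1, "tx": -0.0009, "ty": 0.1, "tz": -0.097, "ax": 0.0087, "ay": 0, "az": 0}, {"fingers": 1, "tx": -0.0009, "ty": 0.1, "tz": -0.097, "ax": 0.0087, "ay": 0, "az": 0}, {"fingers": 1, "tx": -0.0009, "ty": 0.1, "tz": -0.097, "ax": 0.0087, "ay": 0, "az": 0}]'

```text
time_s: 6.52
tcp_pos: [0.6597, -0.0163, 0.118]
ee_rot: [[-0.003, 0.853, 0.522], [-0.001, 0.522, -0.853], [-1.0, -0.003, -0.001]]
wrist_force: [0.6, -0.5, -0.9]
gripper_width: 0.667
```

```bash
python3 - <<'E'
from h import *
viewer.capture("top");viewer.capture("top")
s=r.sense();z=s["tcp_pos"][2];print(np.round(s["tcp_pos"],4))
o=locate(["stand"],save="w4")
p=shoot("wrist"); m=mask("ring",p)
p["image"];q,i=fit("ring",[(p,m[0])],z0=z-.0205,q0=(s["tcp_pos"][0],s["tcp_pos"][1],np.radians(31.4)));print("ring",q,i)
plan((.6682,.0181,.12,31.4))
E
```

```text
[ 0.6596 -0.0179  0.1185]
stand [359. 163.] [0.6688 0.0191] yaw 31.3 iou 0.787 score 0.94 
ring [ 0.66061603 -0.01880564  0.54598918] 0.5906700572782935
at [ 0.6601 -0.018   0.1194] t 6.82 j [  12.   31.   -3.   -0.  -56. -161.]
  yaw 31 n=2 tx -0.0008 ty 0.0343 tz -0.0355 ax -0.0005 ay -0.0001 az 0.0002
```

View pics/w4.png

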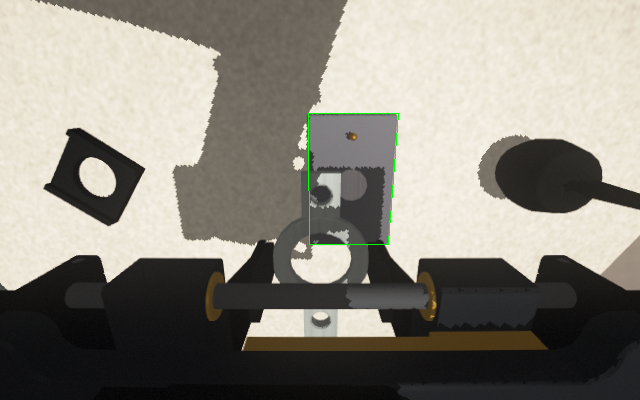

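Call:
play_rows --commands '[{"fingers": 1, "tx": 0.03, "ty": 0.0343, "tz": -0.0358, "ax": 0, "ay": 0, "az": 0}, {"fingers": 1, "tx": 0.084, "ty": 0.0343, "tz": -0.0358, "ax": 0, "ay": 0, "az": 0}, {"fingers": 1, "tx": 0.084, "ty": 0.0343, "tz": -0.0358, "ax": 0, "ay": 0, "az": 0}, {"fingers": 1, "tx": 0.084, "ty": 0.0343, "tz": -0.0358, "ax": 0, "ay": 0, "az": 0}, {"fingers": 1, "tx": 0.084, "ty": 0.0343, "tz": -0.0358, "ax": 0, "ay": 0, "az": 0}]'

```text
time_s: 7.23
tcp_pos: [0.6693, 0.0189, 0.0577]
ee_rot: [[0.002, 0.853, 0.521], [-0.001, 0.521, -0.853], [-1.0, 0.001, 0.001]]
wrist_force: [0.8, 0.1, -0.6]
gripper_width: 0.66
```

```bash
python3 - <<'E'
from h import *
viewer.capture("top");viewer.capture("top")
p=shoot("wrist");im=p["image"][:,:,::-1].copy();s=r.sense()
# predicted studs and ring holes
a=np.radians(31.3)
for y in(.042,-.042):
    X=[.6685-np.sin(a)*y,.0186+np.cos(a)*y]
    for z in(.026,.010): u=proj(p,[*X,z])[0];cv2.circle(im,(int(u[0]),int(u[1])),2,(0,0,255),-1)
cv2.imwrite("pics/w5.png",cv2.resize(im[80:400,200:450],None,fx=2,fy=2))
plan((.668,.019,.055,31.3),(.668,.019,.031,31.3))
E
```

```text
at [0.6698 0.0193 0.0591] t 7.38 j [  15.   36.   -5.    0.  -49. -164.]
  yaw 31 n=2 tx 0.0055 ty -0.0023 tz -0.0010 ax 0.0005 ay 0.0005 az -0.0013
  yaw 31 n=2 tx 0.0320 ty -0.0000 tz 0.0000 ax 0.0000 ay -0.0000 az -0.0000
```

View pics/w5.png

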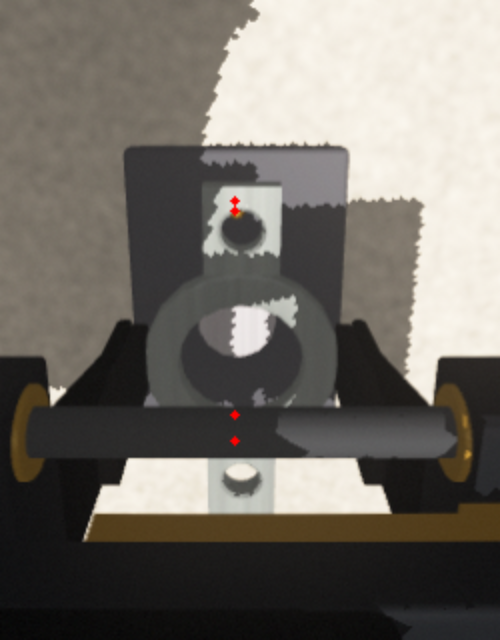

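```bash
python3 - <<'E'
from h import *
p=shoot("wrist");s=r.sense();P=s["tcp_pos"];print(np.round(P,4));g=p["image"]
a=np.radians(31.3);z=P[2]-.0207+.008
A=unproj(p,(321.5,195),z);B=unproj(p,(320.5,319),z);print(A,B,(A+B)/2,np.linalg.norm(A-B),np.degrees(np.arctan2(*(A-B)[[1,0]]))-90)
print("tool-frame offset of ring mid",s["ee_rot"].T@((A+B)/2-P), "upper hole", s["ee_rot"].T@(A-P))
for y in(.042,-.042): print("stud",.6685-np.sin(a)*y,.0186+np.cos(a)*y)
im=cv2.resize(g[180:340,280:360,::-1],None,fx=6,fy=6,interpolation=cv2.INTER_CUBIC)
cv2.imwrite("pics/w6.png",np.hstack([im[:400],im[-400:]]))
E
```

```text
[0.6695 0.0193 0.0589]
[0.64898237 0.05550988 0.04616405] [ 0.69182028 -0.01583299  0.04616405] [0.67040132 0.01983845 0.04616405] 0.08321593225493397 30.982756156933874
tool-frame offset of ring mid [ 1.27035909e-02  9.48547235e-04 -5.89006835e-06] upper hole [ 0.01264647  0.00124665 -0.04161275]
stud 0.6466801973010606 0.05448727086557791
stud 0.6903198026989393 -0.017287270865577915
```

View pics/w6.png

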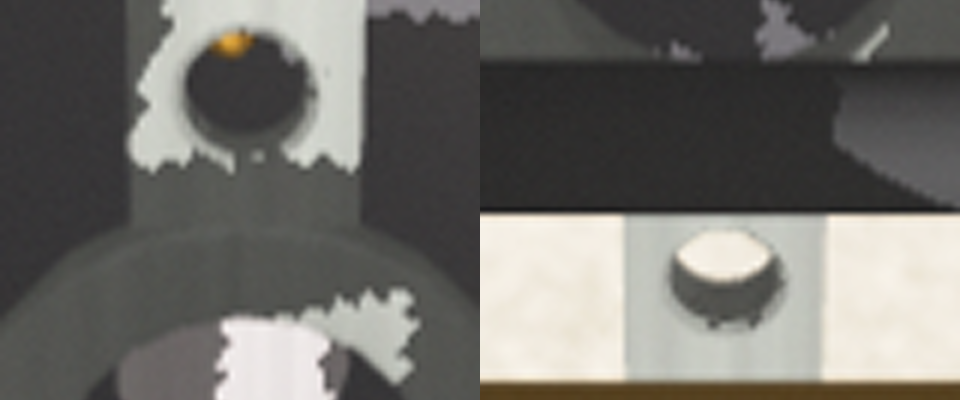

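Call:
play_rows --commands '[{"fingers": 1, "tx": 0, "ty": -0.0026, "tz": 0, "ax": 0, "ay": 0, "az": 0}, {"fingers": 1, "tx": 0.01, "ty": -0.0026, "tz": 0, "ax": 0, "ay": 0, "az": 0}, {"fingers": 1, "tx": 0.02, "ty": -0.0026, "tz": 0, "ax": 0, "ay": 0, "az": 0}, {"fingers": 1, "tx": 0.03, "ty": -0.0026, "tz": 0, "ax": 0, "ay": 0, "az": 0}, {"fingers": 1, "tx": 0.03, "ty": -0.0026, "tz": 0, "ax": 0, "ay": 0, "az": 0}]'

```text
time_s: 7.85
tcp_pos: [0.6655, 0.0185, 0.0315]
ee_rot: [[-0.004, 0.854, 0.521], [-0.001, 0.521, -0.854], [-1.0, -0.003, -0.001]]
wrist_force: [-0.9, -0.4, -1.2]
gripper_width: 0.665
```

```bash
python3 - <<'E'
from h import *
viewer.capture("top")
s=r.sense();print(np.round(s["wrist_force"],1))
plan((.668,.019,.0315,31.3))
E
```

```text
[-0.2  0.1 -0.8]
at [0.6659 0.0185 0.0323] t 7.9 j [  15.   37.   -6.   -0.  -47. -164.]
  yaw 31 n=2 tx 0.0011 ty 0.0028 tz 0.0010 ax 0.0007 ay -0.0003 az 0.0009
```

Call:
play_rows --commands '[{"fingers": 1, "tx": 0.001, "ty": 0.002, "tz": 0, "ax": 0, "ay": 0, "az": 0}, {"fingers": 1, "tx": 0.001, "ty": 0.002, "tz": 0, "ax": 0, "ay": 0, "az": 0}, {"fingers": 0.5, "tx": 0.001, "ty": 0.002, "tz": 0, "ax": 0, "ay": 0, "az": 0}, {"fingers": -1, "tx": 0.001, "ty": 0.002, "tz": 0, "ax": 0, "ay": 0, "az": 0}, {"fingers": -1, "tx": 0.001, "ty": 0.002, "tz": 0, "ax": 0, "ay": 0, "az": 0}]'

```text
time_s: 8.32
tcp_pos: [0.6683, 0.0195, 0.0337]
ee_rot: [[0.001, 0.853, 0.521], [0.0, 0.521, -0.853], [-1.0, 0.001, 0.0]]
wrist_force: [0.6, 0.8, 0.9]
gripper_width: 0.743
```

Call:
play_rows --commands '[{"fingers": -1, "tx": 0, "ty": 0, "tz": 0, "ax": 0, "ay": 0, "az": 0}, {"fingers": -1, "tx": 0, "ty": 0, "tz": 0, "ax": 0, "ay": 0, "az": 0}, {"fingers": -1, "tx": 0, "ty": 0, "tz": 0, "ax": 0, "ay": 0, "az": 0}, {"fingers": -1, "tx": -0.04, "ty": 0, "tz": 0, "ax": 0, "ay": 0, "az": 0}, {"fingers": -1, "tx": -0.08, "ty": 0, "tz": 0, "ax": 0, "ay": 0, "az": 0}]'

```text
time_s: 8.73
tcp_pos: [0.6664, 0.0191, 0.0917]
ee_rot: [[-0.006, 0.853, 0.521], [-0.001, 0.521, -0.853], [-1.0, -0.005, -0.002]]
wrist_force: [2.2, 0.2, 0.5]
gripper_width: 0.99
```

Call:
play_rows --commands '[{"fingers": -1, "tx": -0.05, "ty": 0, "tz": 0.06, "ax": 0, "ay": 0, "az": 0}, {"fingers": -1, "tx": -0.05, "ty": 0, "tz": 0.06, "ax": 0, "ay": 0, "az": 0}, {"fingers": -1, "tx": -0.05, "ty": 0, "tz": 0.06, "ax": 0, "ay": 0, "az": 0}, {"fingers": -1, "tx": -0.05, "ty": 0, "tz": 0.06, "ax": 0, "ay": 0, "az": 0}, {"fingers": -1, "tx": -0.05, "ty": 0, "tz": 0.06, "ax": 0, "ay": 0, "az": 0}]'

```text
time_s: 9.15
tcp_pos: [0.6903, -0.0187, 0.1295]
ee_rot: [[-0.003, 0.854, 0.521], [0.0, 0.521, -0.854], [-1.0, -0.002, -0.002]]
wrist_force: [0.1, -0.7, -0.3]
gripper_width: 1.0
```

```bash
python3 - <<'E'
from h import *
viewer.capture("top");viewer.capture("top")
locate(["stand","holder"],save="w7")
locate(["ring"],z0=.01,save="w7r")
plan((.4682,-.0987,.13,-5))
E
```

```text
stand [320. 154.] [0.6693 0.0186] yaw 31.4 iou 0.679 score 0.98 
holder [ 61. 161.] [ 0.4686 -0.0978] yaw -3.8 iou 0.975 score 0.63 
ring [320. 141.] [0.6695 0.0188] yaw 31.5 iou 0.958 score 0.94 
at [ 0.6912 -0.0185  0.1302] t 9.5 j [  12.   33.    3.   -0.  -59. -160.]
  yaw -5 n=4 tx 0.0003 ty -0.1547 tz -0.0320 ax 0.1013 ay -0.0000 az 0.0002
  yaw -5 n=4 tx 0.0002 ty -0.1569 tz 0.0180 ax 0.1013 ay -0.0000 az 0.0002
```

View pics/w7r.png

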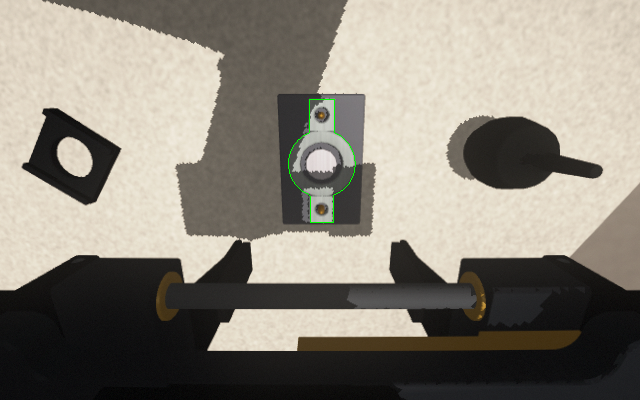

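```bash
python3 - <<'E'
from h import *
plan((.4686,-.0978,.10,176),flip=False)
E
```

```text
at [ 0.6912 -0.0185  0.1302] t 9.5 j [  12.   33.    3.   -0.  -59. -160.]
  yaw 176 n=5 tx 0.0081 ty -0.0617 tz -0.0129 ax -0.1606 ay -0.0001 az -0.0000
  yaw 176 n=5 tx 0.0081 ty -0.0477 tz -0.0411 ax -0.1606 ay -0.0001 az -0.0000
  yaw 176 n=5 tx 0.0081 ty -0.0219 tz -0.0591 ax -0.1606 ay -0.0001 az -0.0000
  yaw 176 n=5 tx 0.0081 ty 0.0094 tz -0.0623 ax -0.1606 ay -0.0001 az -0.0000
  yaw 176 n=5 tx 0.0081 ty 0.0383 tz -0.0500 ax -0.1606 ay -0.0001 az -0.0000
```

Call:
play_rows --commands '[{"fingers": -1, "tx": 0.0081, "ty": -0.0617, "tz": -0.0129, "ax": -0.1606, "ay": 0, "az": 0}, {"fingers": -1, "tx": 0.0081, "ty": -0.0617, "tz": -0.0129, "ax": -0.1606, "ay": 0, "az": 0}, {"fingers": -1, "tx": 0.0081, "ty": -0.0617, "tz": -0.0129, "ax": -0.1606, "ay": 0, "az": 0}, {"fingers": -1, "tx": 0.0081, "ty": -0.0617, "tz": -0.0129, "ax": -0.1606, "ay": 0, "az": 0}, {"fingers": -1, "tx": 0.0081, "ty": -0.0617, "tz": -0.0129, "ax": -0.1606, "ay": 0, "az": 0}]'

```text
time_s: 9.92
tcp_pos: [0.6467, -0.0348, 0.1248]
ee_rot: [[0.0, 0.493, 0.87], [-0.0, 0.87, -0.493], [-1.0, -0.0, 0.0]]
wrist_force: [-0.3, 0.7, 0.2]
gripper_width: 0.998
```

Call:
play_rows --commands '[{"fingers": -1, "tx": 0.0081, "ty": -0.0477, "tz": -0.0411, "ax": -0.1606, "ay": 0, "az": 0}, {"fingers": -1, "tx": 0.0081, "ty": -0.0477, "tz": -0.0411, "ax": -0.1606, "ay": 0, "az": 0}, {"fingers": -1, "tx": 0.0081, "ty": -0.0477, "tz": -0.0411, "ax": -0.1606, "ay": 0, "az": 0}, {"fingers": -1, "tx": 0.0081, "ty": -0.0477, "tz": -0.0411, "ax": -0.1606, "ay": 0, "az": 0}, {"fingers": -1, "tx": 0.0081, "ty": -0.0477, "tz": -0.0411, "ax": -0.1606, "ay": 0, "az": 0}]'

```text
time_s: 10.33
tcp_pos: [0.6025, -0.0506, 0.1188]
ee_rot: [[0.0, 0.014, 1.0], [-0.0, 1.0, -0.014], [-1.0, -0.0, 0.0]]
wrist_force: [0.6, -0.5, 0.8]
gripper_width: 1.0
```

Call:
play_rows --commands '[{"fingers": -1, "tx": 0.0081, "ty": -0.0219, "tz": -0.0591, "ax": -0.1606, "ay": 0, "az": 0}, {"fingers": -1, "tx": 0.0081, "ty": -0.0219, "tz": -0.0591, "ax": -0.1606, "ay": 0, "az": 0}, {"fingers": -1, "tx": 0.0081, "ty": -0.0219, "tz": -0.0591, "ax": -0.1606, "ay": 0, "az": 0}, {"fingers": -1, "tx": 0.0081, "ty": -0.0219, "tz": -0.0591, "ax": -0.1606, "ay": 0, "az": 0}, {"fingers": -1, "tx": 0.0081, "ty": -0.0219, "tz": -0.0591, "ax": -0.1606, "ay": 0, "az": 0}]'

```text
time_s: 10.75
tcp_pos: [0.5581, -0.0664, 0.1127]
ee_rot: [[0.0, -0.47, 0.883], [0.0, 0.883, 0.47], [-1.0, -0.0, 0.0]]
wrist_force: [0.3, 0.3, -0.2]
gripper_width: 1.0
```

Call:
play_rows --commands '[{"fingers": -1, "tx": 0.0081, "ty": 0.0094, "tz": -0.0623, "ax": -0.1606, "ay": 0, "az": 0}, {"fingers": -1, "tx": 0.0081, "ty": 0.0094, "tz": -0.0623, "ax": -0.1606, "ay": 0, "az": 0}, {"fingers": -1, "tx": 0.0081, "ty": 0.0094, "tz": -0.0623, "ax": -0.1606, "ay": 0, "az": 0}, {"fingers": -1, "tx": 0.0081, "ty": 0.0094, "tz": -0.0623, "ax": -0.1606, "ay": 0, "az": 0}, {"fingers": -1, "tx": 0.0081, "ty": 0.0094, "tz": -0.0623, "ax": -0.1606, "ay": 0, "az": 0}]'

```text
time_s: 11.17
tcp_pos: [0.5137, -0.0822, 0.1066]
ee_rot: [[0.001, -0.837, 0.547], [0.0, 0.547, 0.837], [-1.0, -0.0, 0.0]]
wrist_force: [0.4, -0.9, 0.6]
gripper_width: 1.003
```

Call:
play_rows --commands '[{"fingers": -1, "tx": 0.0081, "ty": 0.0383, "tz": -0.05, "ax": -0.1606, "ay": 0, "az": 0}, {"fingers": -1, "tx": 0.0081, "ty": 0.0383, "tz": -0.05, "ax": -0.1606, "ay": 0, "az": 0}, {"fingers": -1, "tx": 0.0081, "ty": 0.0383, "tz": -0.05, "ax": -0.1606, "ay": 0, "az": 0}, {"fingers": -1, "tx": 0.0081, "ty": 0.0383, "tz": -0.05, "ax": -0.1606, "ay": 0, "az": 0}, {"fingers": -1, "tx": 0.0081, "ty": 0.0383, "tz": -0.05, "ax": -0.1606, "ay": 0, "az": 0}]'

```text
time_s: 11.58
tcp_pos: [0.4692, -0.098, 0.1006]
ee_rot: [[0.001, -0.997, 0.075], [0.0, 0.075, 0.997], [-1.0, -0.001, 0.0]]
wrist_force: [-0.9, -0.9, 0.1]
gripper_width: 1.002
```

```bash
python3 - <<'E'
from h import *
viewer.capture("top");viewer.capture("top")
o=locate(["holder"],save="w8")["holder"]
plan((o[0],o[1],.024,np.degrees(o[2])))
E
```

```text
holder [332. 236.] [ 0.4675 -0.099 ] yaw 176.4 iou 0.968 score 0.61 
at [ 0.4691 -0.098   0.1003] t 11.78 j [  8.  17. -30.  -0. -42. -12.]
  yaw 176 n=3 tx 0.1018 ty 0.0020 tz -0.0015 ax -0.0040 ay 0.0000 az -0.0000
```

View pics/w8.png

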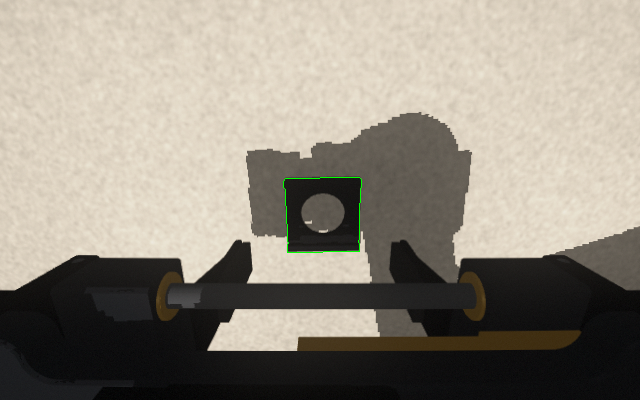

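Call:
play_rows --commands '[{"fingers": -1, "tx": 0.05, "ty": 0.002, "tz": -0.0015, "ax": -0.004, "ay": 0, "az": 0}, {"fingers": -1, "tx": 0.08, "ty": 0.002, "tz": -0.0015, "ax": -0.004, "ay": 0, "az": 0}, {"fingers": -1, "tx": 0.102, "ty": 0.002, "tz": -0.0015, "ax": -0.004, "ay": 0, "az": 0}, {"fingers": -1, "tx": 0.102, "ty": 0.002, "tz": -0.0015, "ax": -0.004, "ay": 0, "az": 0}, {"fingers": -1, "tx": 0.102, "ty": 0.002, "tz": -0.0015, "ax": -0.004, "ay": 0, "az": 0}]'

```text
time_s: 12.2
tcp_pos: [0.4672, -0.0992, 0.0235]
ee_rot: [[-0.002, -0.998, 0.06], [-0.0, 0.06, 0.998], [-1.0, 0.002, -0.001]]
wrist_force: [-0.4, -0.8, -0.2]
gripper_width: 1.004
```

Call:
play_rows --commands '[{"fingers": 1, "tx": 0, "ty": 0, "tz": 0, "ax": 0, "ay": 0, "az": 0}, {"fingers": 1, "tx": 0, "ty": 0, "tz": 0, "ax": 0, "ay": 0, "az": 0}, {"fingers": 1, "tx": 0, "ty": 0, "tz": 0, "ax": 0, "ay": 0, "az": 0}, {"fingers": 1, "tx": 0, "ty": 0, "tz": 0, "ax": 0, "ay": 0, "az": 0}, {"fingers": 1, "tx": 0, "ty": 0, "tz": 0, "ax": 0, "ay": 0, "az": 0}]'

```text
time_s: 12.62
tcp_pos: [0.4676, -0.0991, 0.0246]
ee_rot: [[0.001, -0.998, 0.058], [0.0, 0.058, 0.998], [-1.0, -0.001, 0.0]]
wrist_force: [-0.1, -0.2, 2.9]
gripper_width: 0.723
```

Call:
play_rows --commands '[{"fingers": 1, "tx": 0, "ty": 0, "tz": 0, "ax": 0, "ay": 0, "az": 0}, {"fingers": 1, "tx": 0, "ty": 0, "tz": 0, "ax": 0, "ay": 0, "az": 0}, {"fingers": 1, "tx": 0, "ty": 0, "tz": 0, "ax": 0, "ay": 0, "az": 0}, {"fingers": 1, "tx": 0, "ty": 0, "tz": 0, "ax": 0, "ay": 0, "az": 0}, {"fingers": 1, "tx": 0, "ty": 0, "tz": 0, "ax": 0, "ay": 0, "az": 0}]'

```text
time_s: 13.03
tcp_pos: [0.4676, -0.0991, 0.0246]
ee_rot: [[0.001, -0.998, 0.058], [-0.0, 0.058, 0.998], [-1.0, -0.001, 0.0]]
wrist_force: [0.1, 0.6, 5.8]
gripper_width: 0.721
```

```bash
python3 - <<'E'
from h import *
s=r.sense();P=s["tcp_pos"];print(np.round(P,4),s["gripper_width"])
locate(["holder"],save="w9")
plan((P[0],P[1],P[2]+.11,176),(.6693,.0186,P[2]+.11,211.4),flip=False)
E
```

```text
[ 0.4676 -0.0991  0.0246] 0.7209387403294271
holder [322. 227.] [ 0.4682 -0.0987] yaw 86.6 iou 0.756 score 0.75 
at [ 0.4677 -0.0991  0.0246] t 13.13 j [  8.  25. -35.   0. -31. -11.]
  yaw 176 n=4 tx -0.1467 ty -0.0001 tz -0.0000 ax 0.0038 ay 0.0000 az 0.0003
  yaw 211 n=4 tx -0.0000 ty -0.1286 tz 0.0877 ax -0.0983 ay -0.0000 az -0.0000
  yaw 211 n=4 tx -0.0000 ty -0.1492 tz 0.0444 ax -0.0983 ay -0.0000 az -0.0000
```

Call:
play_rows --commands '[{"fingers": 1, "tx": -0.02, "ty": 0, "tz": 0, "ax": 0, "ay": 0, "az": 0}, {"fingers": 1, "tx": -0.06, "ty": 0, "tz": 0, "ax": 0, "ay": 0, "az": 0}, {"fingers": 1, "tx": -0.11, "ty": 0, "tz": 0, "ax": 0, "ay": 0, "az": 0}, {"fingers": 1, "tx": -0.147, "ty": 0, "tz": 0, "ax": 0, "ay": 0, "az": 0}, {"fingers": 1, "tx": -0.147, "ty": 0, "tz": 0, "ax": 0, "ay": 0, "az": 0}]'

```text
time_s: 13.55
tcp_pos: [0.471, -0.0991, 0.1398]
ee_rot: [[0.012, -0.998, 0.056], [0.0, 0.056, 0.998], [-1.0, -0.012, 0.001]]
wrist_force: [0.5, -0.8, -0.7]
gripper_width: 0.724
```

Call:
play_rows --commands '[{"fingers": 1, "tx": 0, "ty": -0.1286, "tz": 0.0877, "ax": -0.0983, "ay": 0, "az": 0}, {"fingers": 1, "tx": 0, "ty": -0.1286, "tz": 0.0877, "ax": -0.0983, "ay": 0, "az": 0}, {"fingers": 1, "tx": 0, "ty": -0.1286, "tz": 0.0877, "ax": -0.0983, "ay": 0, "az": 0}, {"fingers": 1, "tx": 0, "ty": -0.1286, "tz": 0.0877, "ax": -0.0983, "ay": 0, "az": 0}, {"fingers": 1, "tx": 0, "ty": -0.1286, "tz": 0.0877, "ax": -0.0983, "ay": 0, "az": 0}]'

```text
time_s: 13.97
tcp_pos: [0.5679, -0.0381, 0.1327]
ee_rot: [[-0.002, -0.969, -0.249], [0.0, -0.249, 0.969], [-1.0, 0.002, 0.001]]
wrist_force: [-0.7, -0.6, -0.6]
gripper_width: 0.722
```

Call:
play_rows --commands '[{"fingers": 1, "tx": 0, "ty": -0.1492, "tz": 0.0444, "ax": -0.0983, "ay": 0, "az": 0}, {"fingers": 1, "tx": 0, "ty": -0.1492, "tz": 0.0444, "ax": -0.0983, "ay": 0, "az": 0}, {"fingers": 1, "tx": 0, "ty": -0.1492, "tz": 0.0444, "ax": -0.0983, "ay": 0, "az": 0}, {"fingers": 1, "tx": 0, "ty": -0.1492, "tz": 0.0444, "ax": -0.0983, "ay": 0, "az": 0}, {"fingers": 1, "tx": 0, "ty": -0.1492, "tz": 0.0444, "ax": -0.0983, "ay": 0, "az": 0}]'

```text
time_s: 14.38
tcp_pos: [0.667, 0.0212, 0.1323]
ee_rot: [[-0.003, -0.848, -0.53], [-0.0, -0.53, 0.848], [-1.0, 0.003, 0.001]]
wrist_force: [-0.9, 0.3, -0.3]
gripper_width: 0.723
```

```bash
python3 - <<'E'
from h import *
viewer.capture("top");viewer.capture("top")
p=shoot("wrist");cv2.imwrite("pics/w10.png",p["image"][:,:,::-1]);print(r.sense()["gripper_width"])
plan((.669,.0186,.070,211.4),(.669,.0186,.0435,211.4),flip=False)
E
```

```text
0.72316491810031
at [0.6658 0.02   0.1337] t 14.53 j [ 16.  31.  -1.  -0. -58.  16.]
  yaw 211 n=3 tx 0.0849 ty -0.0027 tz -0.0039 ax 0.0032 ay 0.0003 az -0.0006
  yaw 211 n=2 tx 0.0353 ty 0.0000 tz 0.0000 ax 0.0000 ay 0.0000 az 0.0000
```

View pics/w10.png

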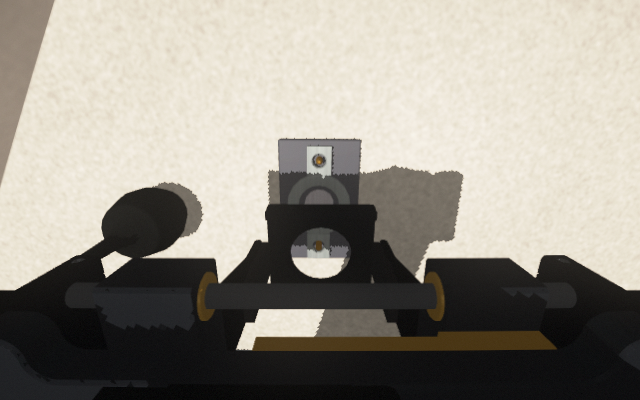

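Call:
play_rows --commands '[{"fingers": 1, "tx": 0.04, "ty": -0.0027, "tz": -0.0039, "ax": 0.0032, "ay": 0, "az": 0}, {"fingers": 1, "tx": 0.085, "ty": -0.0027, "tz": -0.0039, "ax": 0.0032, "ay": 0, "az": 0}, {"fingers": 1, "tx": 0.085, "ty": -0.0027, "tz": -0.0039, "ax": 0.0032, "ay": 0, "az": 0}, {"fingers": 1, "tx": 0.085, "ty": -0.0027, "tz": -0.0039, "ax": 0.0032, "ay": 0, "az": 0}, {"fingers": 1, "tx": 0.085, "ty": -0.0027, "tz": -0.0039, "ax": 0.0032, "ay": 0, "az": 0}]'

```text
time_s: 14.95
tcp_pos: [0.6714, 0.0191, 0.0723]
ee_rot: [[0.002, -0.853, -0.523], [-0.0, -0.523, 0.853], [-1.0, -0.002, -0.001]]
wrist_force: [0.9, 0.5, -0.1]
gripper_width: 0.723
```

```bash
python3 - <<'E'
from h import *
viewer.capture("top")
plan((.669,.0186,.0437,211.4),flip=False)
E
```

```text
at [0.672  0.0194 0.073 ] t 15.0 j [ 15.  35.  -4.   0. -51.  16.]
  yaw 211 n=2 tx 0.0391 ty 0.0041 tz 0.0012 ax 0.0006 ay -0.0006 az 0.0011
```

Call:
play_rows --commands '[{"fingers": 1, "tx": 0.012, "ty": 0.003, "tz": 0.001, "ax": 0, "ay": 0, "az": 0}, {"fingers": 1, "tx": 0.025, "ty": 0.003, "tz": 0.001, "ax": 0, "ay": 0, "az": 0}, {"fingers": 1, "tx": 0.035, "ty": 0.003, "tz": 0.001, "ax": 0, "ay": 0, "az": 0}, {"fingers": 1, "tx": 0.035, "ty": 0.003, "tz": 0.001, "ax": 0, "ay": 0, "az": 0}, {"fingers": 1, "tx": 0.035, "ty": 0.003, "tz": 0.001, "ax": 0, "ay": 0, "az": 0}]'

```text
time_s: 15.42
tcp_pos: [0.6682, 0.019, 0.0435]
ee_rot: [[-0.001, -0.853, -0.522], [-0.0, -0.522, 0.853], [-1.0, 0.001, 0.0]]
wrist_force: [-0.5, 0.3, -0.0]
gripper_width: 0.724
```

```bash
python3 - <<'E'
from h import *
viewer.capture("top");viewer.capture("top");print(r.sense()["wrist_force"])
plan((.669,.0186,.0437,211.4),flip=False)
E
```

```text
[ 0.28577391 -0.40877162 -1.87876693]
at [0.6685 0.0191 0.044 ] t 15.52 j [ 15.  37.  -6.   0. -48.  16.]
  yaw 211 n=2 tx 0.0004 ty -0.0003 tz -0.0009 ax 0.0006 ay 0.0000 az -0.0001
```

Release and retreat to see it.

Call:
play_rows --commands '[{"fingers": 1, "tx": 0.0008, "ty": 0, "tz": 0, "ax": 0, "ay": 0, "az": 0}, {"fingers": 0.5, "tx": 0.0008, "ty": 0, "tz": 0, "ax": 0, "ay": 0, "az": 0}, {"fingers": -1, "tx": 0.0008, "ty": 0, "tz": 0, "ax": 0, "ay": 0, "az": 0}, {"fingers": -1, "tx": 0.0008, "ty": 0, "tz": 0, "ax": 0, "ay": 0, "az": 0}, {"fingers": -1, "tx": 0.0008, "ty": 0, "tz": 0, "ax": 0, "ay": 0, "az": 0}]'

```text
time_s: 15.93
tcp_pos: [0.6686, 0.0191, 0.0438]
ee_rot: [[0.0, -0.853, -0.522], [0.0, -0.522, 0.853], [-1.0, -0.0, -0.0]]
wrist_force: [-0.7, 0.1, -0.5]
gripper_width: 0.872
```

Call:
play_rows --commands '[{"fingers": -1, "tx": 0, "ty": 0, "tz": 0, "ax": 0, "ay": 0, "az": 0}, {"fingers": -1, "tx": 0, "ty": 0, "tz": 0, "ax": 0, "ay": 0, "az": 0}, {"fingers": -1, "tx": 0, "ty": 0, "tz": 0, "ax": 0, "ay": 0, "az": 0}, {"fingers": -1, "tx": -0.04, "ty": 0, "tz": 0, "ax": 0, "ay": 0, "az": 0}, {"fingers": -1, "tx": -0.08, "ty": 0, "tz": 0, "ax": 0, "ay": 0, "az": 0}]'

```text
time_s: 16.35
tcp_pos: [0.6669, 0.0187, 0.1019]
ee_rot: [[-0.006, -0.853, -0.522], [-0.001, -0.522, 0.853], [-1.0, 0.006, 0.002]]
wrist_force: [0.9, 0.2, 1.6]
gripper_width: 1.0
```

Call:
play_rows --commands '[{"fingers": -1, "tx": -0.06, "ty": 0, "tz": 0.05, "ax": 0, "ay": 0, "az": 0}, {"fingers": -1, "tx": -0.06, "ty": 0, "tz": 0.05, "ax": 0, "ay": 0, "az": 0}, {"fingers": -1, "tx": -0.06, "ty": 0, "tz": 0.05, "ax": 0, "ay": 0, "az": 0}, {"fingers": -1, "tx": -0.06, "ty": 0, "tz": 0.05, "ax": 0, "ay": 0, "az": 0}, {"fingers": -1, "tx": -0.06, "ty": 0, "tz": 0.05, "ax": 0, "ay": 0, "az": 0}]'

```text
time_s: 16.77
tcp_pos: [0.6481, 0.0508, 0.1472]
ee_rot: [[-0.002, -0.853, -0.522], [-0.0, -0.522, 0.853], [-1.0, 0.002, 0.001]]
wrist_force: [-0.3, 0.1, 0.3]
gripper_width: 1.0
```

```bash
python3 - <<'E'
from h import *
viewer.capture("top");viewer.capture("top")
locate(["holder"],z0=.018,save="w11")
plan((.392,-.3049,.13,156.9),flip=False)
E
```

```text
holder [305. 184.] [0.6688 0.0196] yaw 30.6 iou 0.974 score 0.69 
at [0.6485 0.0504 0.1468] t 16.97 j [ 19.  29.  -3.  -0. -59.  13.]
  yaw 157 n=5 tx 0.0079 ty 0.1796 tz -0.0752 ax 0.1010 ay -0.0001 az -0.0003
  yaw 157 n=5 tx 0.0077 ty 0.1472 tz -0.1275 ax 0.1010 ay -0.0001 az -0.0003
  yaw 157 n=5 tx 0.0076 ty 0.1000 tz -0.1671 ax 0.1010 ay -0.0001 az -0.0003
```

View pics/w11.png

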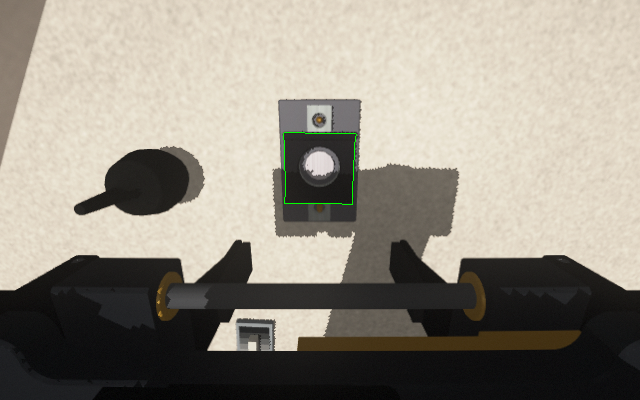

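Call:
play_rows --commands '[{"fingers": -1, "tx": 0.0079, "ty": 0.1796, "tz": -0.0752, "ax": 0.101, "ay": 0, "az": 0}, {"fingers": -1, "tx": 0.0079, "ty": 0.1796, "tz": -0.0752, "ax": 0.101, "ay": 0, "az": 0}, {"fingers": -1, "tx": 0.0079, "ty": 0.1796, "tz": -0.0752, "ax": 0.101, "ay": 0, "az": 0}, {"fingers": -1, "tx": 0.0079, "ty": 0.1796, "tz": -0.0752, "ax": 0.101, "ay": 0, "az": 0}, {"fingers": -1, "tx": 0.0079, "ty": 0.1796, "tz": -0.0752, "ax": 0.101, "ay": 0, "az": 0}]'

```text
time_s: 17.38
tcp_pos: [0.5599, -0.0708, 0.1416]
ee_rot: [[-0.004, -0.974, -0.226], [-0.0, -0.226, 0.974], [-1.0, 0.004, 0.001]]
wrist_force: [-0.7, 0.1, 0.4]
gripper_width: 1.001
```

Call:
play_rows --commands '[{"fingers": -1, "tx": 0.0077, "ty": 0.1472, "tz": -0.1275, "ax": 0.101, "ay": 0, "az": 0}, {"fingers": -1, "tx": 0.0077, "ty": 0.1472, "tz": -0.1275, "ax": 0.101, "ay": 0, "az": 0}, {"fingers": -1, "tx": 0.0077, "ty": 0.1472, "tz": -0.1275, "ax": 0.101, "ay": 0, "az": 0}, {"fingers": -1, "tx": 0.0077, "ty": 0.1472, "tz": -0.1275, "ax": 0.101, "ay": 0, "az": 0}, {"fingers": -1, "tx": 0.0077, "ty": 0.1472, "tz": -0.1275, "ax": 0.101, "ay": 0, "az": 0}]'

```text
time_s: 17.8
tcp_pos: [0.4753, -0.1883, 0.136]
ee_rot: [[-0.003, -0.996, 0.089], [0.0, 0.089, 0.996], [-1.0, 0.003, 0.0]]
wrist_force: [1.4, -0.4, 0.0]
gripper_width: 1.001
```

Call:
play_rows --commands '[{"fingers": -1, "tx": 0.0076, "ty": 0.1, "tz": -0.1671, "ax": 0.101, "ay": 0, "az": 0}, {"fingers": -1, "tx": 0.0076, "ty": 0.1, "tz": -0.1671, "ax": 0.101, "ay": 0, "az": 0}, {"fingers": -1, "tx": 0.0076, "ty": 0.1, "tz": -0.1671, "ax": 0.101, "ay": 0, "az": 0}, {"fingers": -1, "tx": 0.0076, "ty": 0.1, "tz": -0.1671, "ax": 0.101, "ay": 0, "az": 0}, {"fingers": -1, "tx": 0.0076, "ty": 0.1, "tz": -0.1671, "ax": 0.101, "ay": 0, "az": 0}]'

```text
time_s: 18.22
tcp_pos: [0.391, -0.3066, 0.1305]
ee_rot: [[-0.002, -0.919, 0.395], [0.0, 0.395, 0.919], [-1.0, 0.002, -0.0]]
wrist_force: [0.1, 0.6, 0.7]
gripper_width: 1.0
```

```bash
python3 - <<'E'
from h import *
viewer.capture("top");viewer.capture("top")
o=locate(["filter_long"],save="w12")["filter_long"]
plan((o[0],o[1],.029,np.degrees(o[2])+90))
E
```

```text
filter_long [322. 202.] [ 0.3913 -0.3049] yaw 67.0 iou 0.973 score 0.6 
at [ 0.3938 -0.304   0.131 ] t 18.42 j [-19.  16. -26.   0. -48.  -4.]
  yaw 157 n=4 tx 0.1361 ty 0.0027 tz -0.0023 ax -0.0001 ay -0.0000 az 0.0001
```

View pics/w12.png

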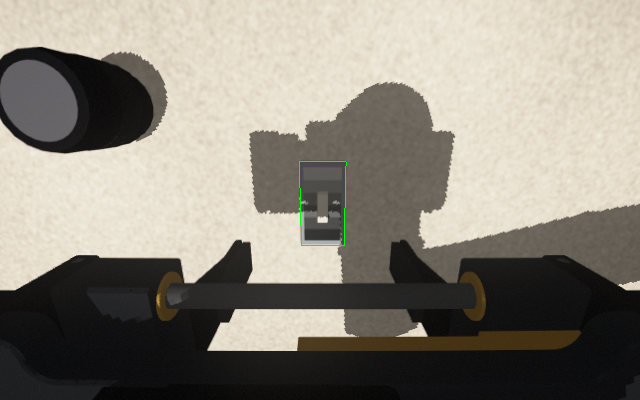

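Call:
play_rows --commands '[{"fingers": -1, "tx": 0.05, "ty": 0.0027, "tz": -0.0023, "ax": 0, "ay": 0, "az": 0}, {"fingers": -1, "tx": 0.1, "ty": 0.0027, "tz": -0.0023, "ax": 0, "ay": 0, "az": 0}, {"fingers": -1, "tx": 0.136, "ty": 0.0027, "tz": -0.0023, "ax": 0, "ay": 0, "az": 0}, {"fingers": -1, "tx": 0.136, "ty": 0.0027, "tz": -0.0023, "ax": 0, "ay": 0, "az": 0}, {"fingers": -1, "tx": 0.136, "ty": 0.0027, "tz": -0.0023, "ax": 0, "ay": 0, "az": 0}]'

```text
time_s: 18.83
tcp_pos: [0.3906, -0.3043, 0.0284]
ee_rot: [[-0.003, -0.921, 0.389], [0.001, 0.389, 0.921], [-1.0, 0.003, -0.001]]
wrist_force: [0.2, 0.1, 1.1]
gripper_width: 1.001
```

```bash
python3 - <<'E'
from h import *
viewer.capture("top");viewer.capture("top")
plan((.3913,-.3049,.0285,157))
E
```

```text
at [ 0.3922 -0.3053  0.0307] t 18.93 j [-19.  25. -32.   0. -33.  -4.]
  yaw 157 n=2 tx 0.0029 ty 0.0014 tz 0.0000 ax 0.0004 ay -0.0001 az 0.0010
```

Call:
play_rows --commands '[{"fingers": 1, "tx": 0.002, "ty": 0.0005, "tz": 0, "ax": 0, "ay": 0, "az": 0}, {"fingers": 1, "tx": 0.002, "ty": 0.0005, "tz": 0, "ax": 0, "ay": 0, "az": 0}, {"fingers": 1, "tx": 0.002, "ty": 0.0005, "tz": 0, "ax": 0, "ay": 0, "az": 0}, {"fingers": 1, "tx": 0.002, "ty": 0.0005, "tz": 0, "ax": 0, "ay": 0, "az": 0}, {"fingers": 1, "tx": 0.002, "ty": 0.0005, "tz": 0, "ax": 0, "ay": 0, "az": 0}]'

```text
time_s: 19.35
tcp_pos: [0.3901, -0.3052, 0.0282]
ee_rot: [[0.001, -0.92, 0.392], [-0.0, 0.392, 0.92], [-1.0, -0.001, 0.0]]
wrist_force: [0.6, -0.5, -0.8]
gripper_width: 0.706
```

Call:
play_rows --commands '[{"fingers": 1, "tx": 0, "ty": 0, "tz": 0, "ax": 0, "ay": 0, "az": 0}, {"fingers": 1, "tx": 0, "ty": 0, "tz": 0, "ax": 0, "ay": 0, "az": 0}, {"fingers": 1, "tx": 0, "ty": 0, "tz": 0, "ax": 0, "ay": 0, "az": 0}, {"fingers": 1, "tx": 0, "ty": 0, "tz": 0, "ax": 0, "ay": 0, "az": 0}, {"fingers": 1, "tx": 0, "ty": 0, "tz": 0, "ax": 0, "ay": 0, "az": 0}]'

```text
time_s: 19.77
tcp_pos: [0.3898, -0.3051, 0.0276]
ee_rot: [[-0.0, -0.92, 0.391], [0.0, 0.391, 0.92], [-1.0, 0.0, -0.0]]
wrist_force: [-0.1, 1.1, -0.3]
gripper_width: 0.326
```

Call:
play_rows --commands '[{"fingers": 1, "tx": 0, "ty": 0, "tz": 0, "ax": 0, "ay": 0, "az": 0}, {"fingers": 1, "tx": 0, "ty": 0, "tz": 0, "ax": 0, "ay": 0, "az": 0}, {"fingers": 1, "tx": 0, "ty": 0, "tz": 0, "ax": 0, "ay": 0, "az": 0}, {"fingers": 1, "tx": 0, "ty": 0, "tz": 0, "ax": 0, "ay": 0, "az": 0}, {"fingers": 1, "tx": 0, "ty": 0, "tz": 0, "ax": 0, "ay": 0, "az": 0}]'

```text
time_s: 20.18
tcp_pos: [0.3899, -0.3051, 0.0276]
ee_rot: [[0.0, -0.92, 0.391], [-0.0, 0.391, 0.92], [-1.0, -0.0, -0.0]]
wrist_force: [0.3, 0.5, -0.4]
gripper_width: 0.113
```

Call:
play_rows --commands '[{"fingers": 1, "tx": 0, "ty": 0, "tz": 0, "ax": 0, "ay": 0, "az": 0}, {"fingers": 1, "tx": 0, "ty": 0, "tz": 0, "ax": 0, "ay": 0, "az": 0}, {"fingers": 1, "tx": 0, "ty": 0, "tz": 0, "ax": 0, "ay": 0, "az": 0}, {"fingers": 1, "tx": 0, "ty": 0, "tz": 0, "ax": 0, "ay": 0, "az": 0}, {"fingers": 1, "tx": 0, "ty": 0, "tz": 0, "ax": 0, "ay": 0, "az": 0}]'

```text
time_s: 20.6
tcp_pos: [0.3898, -0.3051, 0.0276]
ee_rot: [[-0.0, -0.92, 0.392], [0.0, 0.392, 0.92], [-1.0, 0.0, 0.0]]
wrist_force: [0.3, 0.4, 0.2]
gripper_width: 0.115
```

```bash
python3 - <<'E'
from h import *
P=r.sense()["tcp_pos"]
plan((P[0],P[1],.15,157),(.6688,.0192,.15,121.1),flip=False)
E
```

```text
at [ 0.3898 -0.3051  0.0276] t 20.6 j [-19.  25. -32.  -0. -32.  -4.]
  yaw 157 n=4 tx -0.1632 ty 0.0000 tz 0.0000 ax -0.0003 ay 0.0000 az -0.0000
  yaw 121 n=5 tx 0.0000 ty -0.0578 tz 0.1811 ax 0.0665 ay 0.0000 az 0.0000
  yaw 121 n=5 tx 0.0000 ty -0.0190 tz 0.1892 ax 0.0665 ay 0.0000 az 0.0000
  yaw 121 n=5 tx 0.0000 ty 0.0206 tz 0.1890 ax 0.0665 ay 0.0000 az 0.0000
```

Call:
play_rows --commands '[{"fingers": 1, "tx": -0.02, "ty": 0, "tz": 0, "ax": 0, "ay": 0, "az": 0}, {"fingers": 1, "tx": -0.06, "ty": 0, "tz": 0, "ax": 0, "ay": 0, "az": 0}, {"fingers": 1, "tx": -0.11, "ty": 0, "tz": 0, "ax": 0, "ay": 0, "az": 0}, {"fingers": 1, "tx": -0.16, "ty": 0, "tz": 0, "ax": 0, "ay": 0, "az": 0}, {"fingers": 1, "tx": -0.16, "ty": 0, "tz": 0, "ax": 0, "ay": 0, "az": 0}]'

```text
time_s: 21.02
tcp_pos: [0.394, -0.3072, 0.155]
ee_rot: [[0.013, -0.921, 0.39], [-0.007, 0.39, 0.921], [-1.0, -0.015, -0.001]]
wrist_force: [0.2, -1.0, 0.5]
gripper_width: 0.111
```

Call:
play_rows --commands '[{"fingers": 1, "tx": 0, "ty": -0.0578, "tz": 0.1811, "ax": 0.0665, "ay": 0, "az": 0}, {"fingers": 1, "tx": 0, "ty": -0.0578, "tz": 0.1811, "ax": 0.0665, "ay": 0, "az": 0}, {"fingers": 1, "tx": 0, "ty": -0.0578, "tz": 0.1811, "ax": 0.0665, "ay": 0, "az": 0}, {"fingers": 1, "tx": 0, "ty": -0.0578, "tz": 0.1811, "ax": 0.0665, "ay": 0, "az": 0}, {"fingers": 1, "tx": 0, "ty": -0.0578, "tz": 0.1811, "ax": 0.0665, "ay": 0, "az": 0}]'

```text
time_s: 21.43
tcp_pos: [0.4859, -0.1944, 0.1476]
ee_rot: [[0.002, -0.822, 0.57], [-0.0, 0.57, 0.822], [-1.0, -0.002, 0.001]]
wrist_force: [-0.9, -0.8, -0.5]
gripper_width: 0.11
```

Call:
play_rows --commands '[{"fingers": 1, "tx": 0, "ty": -0.019, "tz": 0.1892, "ax": 0.0665, "ay": 0, "az": 0}, {"fingers": 1, "tx": 0, "ty": -0.019, "tz": 0.1892, "ax": 0.0665, "ay": 0, "az": 0}, {"fingers": 1, "tx": 0, "ty": -0.019, "tz": 0.1892, "ax": 0.0665, "ay": 0, "az": 0}, {"fingers": 1, "tx": 0, "ty": -0.019, "tz": 0.1892, "ax": 0.0665, "ay": 0, "az": 0}, {"fingers": 1, "tx": 0, "ty": -0.019, "tz": 0.1892, "ax": 0.0665, "ay": 0, "az": 0}]'

```text
time_s: 21.85
tcp_pos: [0.5784, -0.0865, 0.1471]
ee_rot: [[0.001, -0.685, 0.728], [0.0, 0.728, 0.685], [-1.0, -0.001, 0.001]]
wrist_force: [-1.2, -0.2, 0.7]
gripper_width: 0.11
```

Call:
play_rows --commands '[{"fingers": 1, "tx": 0, "ty": 0.0206, "tz": 0.189, "ax": 0.0665, "ay": 0, "az": 0}, {"fingers": 1, "tx": 0, "ty": 0.0206, "tz": 0.189, "ax": 0.0665, "ay": 0, "az": 0}, {"fingers": 1, "tx": 0, "ty": 0.0206, "tz": 0.189, "ax": 0.0665, "ay": 0, "az": 0}, {"fingers": 1, "tx": 0, "ty": 0.0206, "tz": 0.189, "ax": 0.0665, "ay": 0, "az": 0}, {"fingers": 1, "tx": 0, "ty": 0.0206, "tz": 0.189, "ax": 0.0665, "ay": 0, "az": 0}]'

```text
time_s: 22.27
tcp_pos: [0.6707, 0.0211, 0.1464]
ee_rot: [[0.0, -0.518, 0.855], [0.0, 0.855, 0.518], [-1.0, 0.0, 0.0]]
wrist_force: [0.5, -0.5, -0.6]
gripper_width: 0.11
```

```bash
python3 - <<'E'
from h import *
for i in range(4): viewer.capture("top")
p=shoot("wrist");P=r.sense()["tcp_pos"];print(P,r.sense()["gripper_width"])
im=p["image"][:,:,::-1].copy();m=mask("filter_long",p)
if m: print(m[1:],fit("filter_long",[(p,m[0])],z0=P[2]-.0276,q0=(P[0],P[1],np.radians(31.1))))
cv2.imwrite("pics/w13.png",im)
plan((.668,.019,.08,121.1))
E
```

```text
[0.66799589 0.01743253 0.14758952] 0.11185722384251665
(0.66, [319.5, 218.4]) (array([0.66791016, 0.01778092, 0.53022408]), np.float64(0.5578758366286137))
at [0.6682 0.0175 0.1478] t 22.57 j [ 15.  30.  -0.  -0. -60. -74.]
  yaw 121 n=3 tx 0.0904 ty 0.0018 tz 0.0009 ax -0.0008 ay -0.0002 az -0.0001
```

View pics/w13.png

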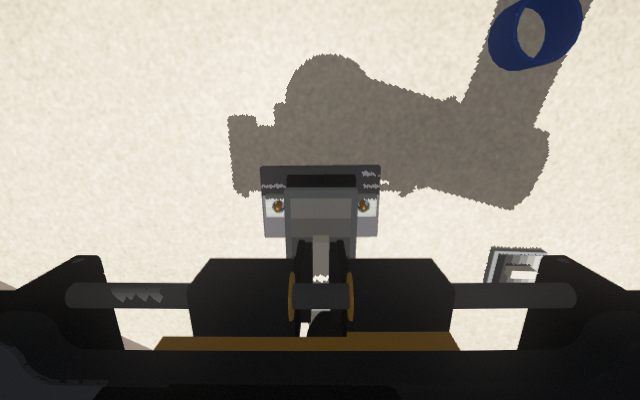

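Call:
play_rows --commands '[{"fingers": 1, "tx": 0.04, "ty": 0.0018, "tz": 0.0009, "ax": 0, "ay": 0, "az": 0}, {"fingers": 1, "tx": 0.0904, "ty": 0.0018, "tz": 0.0009, "ax": 0, "ay": 0, "az": 0}, {"fingers": 1, "tx": 0.0904, "ty": 0.0018, "tz": 0.0009, "ax": 0, "ay": 0, "az": 0}, {"fingers": 1, "tx": 0.0904, "ty": 0.0018, "tz": 0.0009, "ax": 0, "ay": 0, "az": 0}, {"fingers": 1, "tx": 0.0904, "ty": 0.0018, "tz": 0.0009, "ax": 0, "ay": 0, "az": 0}]'

```text
time_s: 22.98
tcp_pos: [0.67, 0.0199, 0.0817]
ee_rot: [[0.002, -0.516, 0.857], [-0.0, 0.857, 0.516], [-1.0, -0.002, 0.002]]
wrist_force: [0.2, 0.5, 0.2]
gripper_width: 0.113
```

```bash
python3 - <<'E'
from h import *
for i in range(4): viewer.capture("top")
plan((.668,.019,.0545,121.1))
E
```

```text
at [0.6702 0.0206 0.0822] t 23.18 j [ 16.  34.  -4.   0. -52. -75.]
  yaw 121 n=2 tx 0.0370 ty -0.0003 tz -0.0037 ax -0.0003 ay 0.0012 az 0.0004
```

Call:
play_rows --commands '[{"fingers": 1, "tx": 0.01, "ty": 0, "tz": -0.002, "ax": 0, "ay": 0, "az": 0}, {"fingers": 1, "tx": 0.025, "ty": 0, "tz": -0.002, "ax": 0, "ay": 0, "az": 0}, {"fingers": 1, "tx": 0.035, "ty": 0, "tz": -0.002, "ax": 0, "ay": 0, "az": 0}, {"fingers": 1, "tx": 0.035, "ty": 0, "tz": -0.002, "ax": 0, "ay": 0, "az": 0}, {"fingers": 1, "tx": 0.035, "ty": 0, "tz": -0.002, "ax": 0, "ay": 0, "az": 0}]'

```text
time_s: 23.6
tcp_pos: [0.6675, 0.0198, 0.0534]
ee_rot: [[-0.001, -0.516, 0.856], [-0.0, 0.856, 0.516], [-1.0, -0.0, -0.001]]
wrist_force: [-1.0, 0.7, 4.0]
gripper_width: 0.11
```

```bash
python3 - <<'E'
from h import *
for i in range(3): viewer.capture("top")
print(r.sense()["wrist_force"])
plan((.668,.019,.0540,121.1))
E
```

```text
[-1.48177732  0.98492728  3.90255271]
at [0.6675 0.0198 0.0534] t 23.75 j [ 16.  36.  -5.   0. -49. -74.]
  yaw 121 n=2 tx -0.0007 ty -0.0012 tz 0.0000 ax -0.0002 ay -0.0002 az -0.0001
```

Call:
play_rows --commands '[{"fingers": 0.6, "tx": 0, "ty": 0, "tz": 0, "ax": 0, "ay": 0, "az": 0}, {"fingers": -1, "tx": 0, "ty": 0, "tz": 0, "ax": 0, "ay": 0, "az": 0}, {"fingers": -1, "tx": 0, "ty": 0, "tz": 0, "ax": 0, "ay": 0, "az": 0}, {"fingers": -1, "tx": 0, "ty": 0, "tz": 0, "ax": 0, "ay": 0, "az": 0}, {"fingers": -1, "tx": 0, "ty": 0, "tz": 0, "ax": 0, "ay": 0, "az": 0}]'

```text
time_s: 24.17
tcp_pos: [0.6678, 0.0197, 0.0535]
ee_rot: [[0.0, -0.516, 0.857], [0.0, 0.857, 0.516], [-1.0, -0.0, 0.0]]
wrist_force: [-0.0, 0.9, 1.9]
gripper_width: 0.405
```

Call:
play_rows --commands '[{"fingers": -1, "tx": 0, "ty": 0, "tz": 0, "ax": 0, "ay": 0, "az": 0}, {"fingers": -1, "tx": 0, "ty": 0, "tz": 0, "ax": 0, "ay": 0, "az": 0}, {"fingers": -1, "tx": 0, "ty": 0, "tz": 0, "ax": 0, "ay": 0, "az": 0}, {"fingers": -1, "tx": -0.04, "ty": 0, "tz": 0, "ax": 0, "ay": 0, "az": 0}, {"fingers": -1, "tx": -0.09, "ty": 0, "tz": 0, "ax": 0, "ay": 0, "az": 0}]'

```text
time_s: 24.58
tcp_pos: [0.6647, 0.0192, 0.1171]
ee_rot: [[-0.01, -0.515, 0.857], [-0.002, 0.857, 0.515], [-1.0, 0.004, -0.01]]
wrist_force: [1.2, -0.7, 0.2]
gripper_width: 0.785
```

Call:
play_rows --commands '[{"fingers": -1, "tx": -0.04, "ty": 0, "tz": 0.06, "ax": 0, "ay": 0, "az": 0}, {"fingers": -1, "tx": -0.04, "ty": 0, "tz": 0.06, "ax": 0, "ay": 0, "az": 0}, {"fingers": -1, "tx": -0.04, "ty": 0, "tz": 0.06, "ax": 0, "ay": 0, "az": 0}, {"fingers": -1, "tx": -0.04, "ty": 0, "tz": 0.06, "ax": 0, "ay": 0, "az": 0}, {"fingers": -1, "tx": -0.04, "ty": 0, "tz": 0.06, "ax": 0, "ay": 0, "az": 0}]'

```text
time_s: 25.0
tcp_pos: [0.7046, 0.0426, 0.1491]
ee_rot: [[-0.004, -0.515, 0.857], [-0.0, 0.857, 0.515], [-1.0, 0.002, -0.004]]
wrist_force: [0.4, 0.1, -0.6]
gripper_width: 0.994
```

```bash
python3 - <<'E'
from h import *
for i in range(3): viewer.capture("top")
locate(["filter_long"],z0=.026,save="w14")
locate(["holder"],z0=.018)
plan((.446,.089,.14,121.1))
E
```

```text
filter_long [319. 157.] [0.6676 0.0203] yaw 31.0 iou 0.974 score 0.84 
holder [296. 162.] [0.6693 0.0195] yaw 31.0 iou 0.304 score 0.64 
at [0.7059 0.0426 0.1508] t 25.35 j [ 17.  34.   7.  -0. -63. -75.]
  yaw 121 n=5 tx 0.0073 ty 0.1158 tz -0.1326 ax -0.0002 ay -0.0001 az -0.0000
  yaw 121 n=5 tx 0.0072 ty 0.1159 tz -0.1325 ax -0.0002 ay -0.0001 az -0.0000
```

View pics/w14.png

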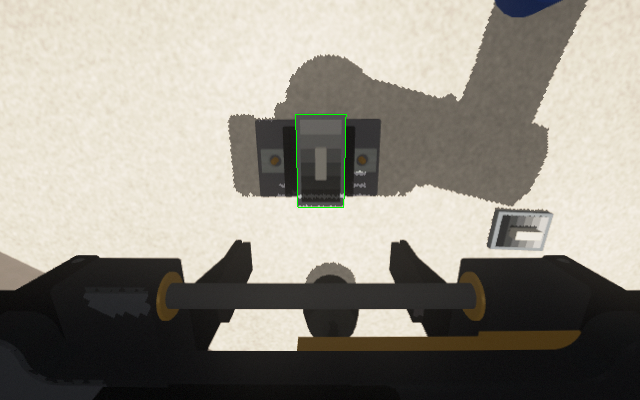

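Call:
play_rows --commands '[{"fingers": -1, "tx": 0, "ty": 0.1158, "tz": -0.1326, "ax": 0, "ay": 0, "az": 0}, {"fingers": -1, "tx": 0, "ty": 0.1158, "tz": -0.1326, "ax": 0, "ay": 0, "az": 0}, {"fingers": -1, "tx": 0, "ty": 0.1158, "tz": -0.1326, "ax": 0, "ay": 0, "az": 0}, {"fingers": -1, "tx": 0, "ty": 0.1158, "tz": -0.1326, "ax": 0, "ay": 0, "az": 0}, {"fingers": -1, "tx": 0, "ty": 0.1158, "tz": -0.1326, "ax": 0, "ay": 0, "az": 0}]'

```text
time_s: 25.77
tcp_pos: [0.5736, 0.0661, 0.1517]
ee_rot: [[-0.001, -0.517, 0.856], [-0.0, 0.856, 0.517], [-1.0, 0.0, -0.001]]
wrist_force: [0.6, -0.4, 1.0]
gripper_width: 0.997
```

Call:
play_rows --commands '[{"fingers": -1, "tx": 0.0072, "ty": 0.1159, "tz": -0.1325, "ax": 0, "ay": 0, "az": 0}, {"fingers": -1, "tx": 0.0072, "ty": 0.1159, "tz": -0.1325, "ax": 0, "ay": 0, "az": 0}, {"fingers": -1, "tx": 0.0072, "ty": 0.1159, "tz": -0.1325, "ax": 0, "ay": 0, "az": 0}, {"fingers": -1, "tx": 0.0072, "ty": 0.1159, "tz": -0.1325, "ax": 0, "ay": 0, "az": 0}, {"fingers": -1, "tx": 0.0072, "ty": 0.1159, "tz": -0.1325, "ax": 0, "ay": 0, "az": 0}]'

```text
time_s: 26.18
tcp_pos: [0.4453, 0.0895, 0.1463]
ee_rot: [[0.001, -0.517, 0.856], [0.0, 0.856, 0.517], [-1.0, 0.0, 0.001]]
wrist_force: [0.9, 0.9, 0.4]
gripper_width: 0.997
```

```bash
python3 - <<'E'
from h import *
for i in range(3): viewer.capture("top")
o=locate(["hood"],save="w15")["hood"]
plan((o[0],o[1],.024,121.1))
E
```

```text
hood [326. 219.] [0.4451 0.0927] yaw 7.9 iou 0.963 score 0.94 
at [0.4481 0.0896 0.1459] t 26.43 j [ 32.  12. -30.   0. -48. -91.]
  yaw 121 n=4 tx 0.1625 ty 0.0057 tz -0.0015 ax -0.0006 ay 0.0004 az 0.0001
```

Call:
play_rows --commands '[{"fingers": -1, "tx": 0.04, "ty": 0.0057, "tz": -0.002, "ax": 0, "ay": 0, "az": 0}, {"fingers": -1, "tx": 0.09, "ty": 0.0057, "tz": -0.002, "ax": 0, "ay": 0, "az": 0}, {"fingers": -1, "tx": 0.09, "ty": 0.0057, "tz": -0.002, "ax": 0, "ay": 0, "az": 0}, {"fingers": -1, "tx": 0.09, "ty": 0.0057, "tz": -0.002, "ax": 0, "ay": 0, "az": 0}, {"fingers": -1, "tx": 0.09, "ty": 0.0057, "tz": -0.002, "ax": 0, "ay": 0, "az": 0}]'

```text
time_s: 26.85
tcp_pos: [0.4444, 0.0925, 0.0792]
ee_rot: [[0.002, -0.516, 0.857], [0.0, 0.857, 0.516], [-1.0, -0.001, 0.001]]
wrist_force: [0.3, 0.2, 0.5]
gripper_width: 1.0
```

```bash
python3 - <<'E'
from h import *
for i in range(3): viewer.capture("top")
o=locate(["hood"])["hood"]
plan((.4451,.0927,.0245,121.1))
E
```

```text
hood [320. 248.] [0.4452 0.0926] yaw 10.4 iou 0.965 score 0.72 
at [0.4437 0.0926 0.0796] t 27.1 j [ 32.  17. -35.   0. -38. -91.]
  yaw 121 n=3 tx 0.0735 ty -0.0008 tz 0.0015 ax -0.0003 ay 0.0010 az 0.0000
```

Call:
play_rows --commands '[{"fingers": -1, "tx": 0.03, "ty": -0.0008, "tz": 0.0015, "ax": 0, "ay": 0, "az": 0}, {"fingers": -1, "tx": 0.06, "ty": -0.0008, "tz": 0.0015, "ax": 0, "ay": 0, "az": 0}, {"fingers": -1, "tx": 0.073, "ty": -0.0008, "tz": 0.0015, "ax": 0, "ay": 0, "az": 0}, {"fingers": -1, "tx": 0.073, "ty": -0.0008, "tz": 0.0015, "ax": 0, "ay": 0, "az": 0}, {"fingers": -1, "tx": 0.073, "ty": -0.0008, "tz": 0.0015, "ax": 0, "ay": 0, "az": 0}]'

```text
time_s: 27.52
tcp_pos: [0.4443, 0.0923, 0.0238]
ee_rot: [[0.0, -0.516, 0.857], [-0.0, 0.857, 0.516], [-1.0, -0.0, 0.0]]
wrist_force: [0.1, 0.1, -0.3]
gripper_width: 0.999
```

Call:
play_rows --commands '[{"fingers": 1, "tx": 0, "ty": 0, "tz": 0, "ax": 0, "ay": 0, "az": 0}, {"fingers": 1, "tx": 0, "ty": 0, "tz": 0, "ax": 0, "ay": 0, "az": 0}, {"fingers": 1, "tx": 0, "ty": 0, "tz": 0, "ax": 0, "ay": 0, "az": 0}, {"fingers": 1, "tx": 0, "ty": 0, "tz": 0, "ax": 0, "ay": 0, "az": 0}, {"fingers": 1, "tx": 0, "ty": 0, "tz": 0, "ax": 0, "ay": 0, "az": 0}]'

```text
time_s: 27.93
tcp_pos: [0.4443, 0.0923, 0.0239]
ee_rot: [[0.001, -0.516, 0.857], [0.001, 0.857, 0.516], [-1.0, -0.0, 0.001]]
wrist_force: [0.3, -0.2, -0.6]
gripper_width: 0.706
```

Call:
play_rows --commands '[{"fingers": 1, "tx": 0, "ty": 0, "tz": 0, "ax": 0, "ay": 0, "az": 0}, {"fingers": 1, "tx": 0, "ty": 0, "tz": 0, "ax": 0, "ay": 0, "az": 0}, {"fingers": 1, "tx": 0, "ty": 0, "tz": 0, "ax": 0, "ay": 0, "az": 0}, {"fingers": 1, "tx": 0, "ty": 0, "tz": 0, "ax": 0, "ay": 0, "az": 0}, {"fingers": 1, "tx": 0, "ty": 0, "tz": 0, "ax": 0, "ay": 0, "az": 0}]'

```text
time_s: 28.35
tcp_pos: [0.4442, 0.0923, 0.0237]
ee_rot: [[0.0, -0.516, 0.857], [0.0, 0.857, 0.516], [-1.0, -0.0, 0.0]]
wrist_force: [-1.2, -0.2, 6.2]
gripper_width: 0.641
```

```bash
python3 - <<'E'
from h import *
P=r.sense()["tcp_pos"]
plan((P[0],P[1],.15,121.1),(.6676,.0203,.15,121.1))
E
```

```text
at [0.4442 0.0923 0.0237] t 28.35 j [ 32.  23. -38.   0. -29. -91.]
  yaw 121 n=5 tx -0.1684 ty -0.0000 tz 0.0001 ax -0.0003 ay 0.0001 az 0.0000
  yaw 121 n=4 tx -0.0000 ty -0.1180 tz 0.1027 ax 0.0000 ay -0.0000 az -0.0000
  yaw 121 n=4 tx 0.0000 ty -0.1180 tz 0.1027 ax 0.0000 ay -0.0000 az -0.0000
```

Call:
play_rows --commands '[{"fingers": 1, "tx": -0.02, "ty": 0, "tz": 0, "ax": 0, "ay": 0, "az": 0}, {"fingers": 1, "tx": -0.06, "ty": 0, "tz": 0, "ax": 0, "ay": 0, "az": 0}, {"fingers": 1, "tx": -0.11, "ty": 0, "tz": 0, "ax": 0, "ay": 0, "az": 0}, {"fingers": 1, "tx": -0.16, "ty": 0, "tz": 0, "ax": 0, "ay": 0, "az": 0}, {"fingers": 1, "tx": -0.168, "ty": 0, "tz": 0, "ax": 0, "ay": 0, "az": 0}]'

```text
time_s: 28.77
tcp_pos: [0.4473, 0.0937, 0.1551]
ee_rot: [[0.011, -0.517, 0.856], [0.005, 0.856, 0.517], [-1.0, -0.001, 0.012]]
wrist_force: [0.7, 0.2, -0.7]
gripper_width: 0.642
```

Call:
play_rows --commands '[{"fingers": 1, "tx": 0, "ty": -0.118, "tz": 0.1027, "ax": 0, "ay": 0, "az": 0}, {"fingers": 1, "tx": 0, "ty": -0.118, "tz": 0.1027, "ax": 0, "ay": 0, "az": 0}, {"fingers": 1, "tx": 0, "ty": -0.118, "tz": 0.1027, "ax": 0, "ay": 0, "az": 0}, {"fingers": 1, "tx": 0, "ty": -0.118, "tz": 0.1027, "ax": 0, "ay": 0, "az": 0}, {"fingers": 1, "tx": 0, "ty": -0.118, "tz": 0.1027, "ax": 0, "ay": 0, "az": 0}]'

```text
time_s: 29.18
tcp_pos: [0.5562, 0.0554, 0.1476]
ee_rot: [[-0.002, -0.514, 0.858], [-0.0, 0.858, 0.514], [-1.0, 0.001, -0.002]]
wrist_force: [-0.8, 0.4, -0.6]
gripper_width: 0.643
```

Call:
play_rows --commands '[{"fingers": 1, "tx": 0, "ty": -0.118, "tz": 0.1027, "ax": 0, "ay": 0, "az": 0}, {"fingers": 1, "tx": 0, "ty": -0.118, "tz": 0.1027, "ax": 0, "ay": 0, "az": 0}, {"fingers": 1, "tx": 0, "ty": -0.118, "tz": 0.1027, "ax": 0, "ay": 0, "az": 0}, {"fingers": 1, "tx": 0, "ty": -0.118, "tz": 0.1027, "ax": 0, "ay": 0, "az": 0}, {"fingers": 1, "tx": 0, "ty": -0.118, "tz": 0.1027, "ax": 0, "ay": 0, "az": 0}]'

```text
time_s: 29.6
tcp_pos: [0.6667, 0.0198, 0.1474]
ee_rot: [[-0.003, -0.515, 0.857], [-0.0, 0.857, 0.515], [-1.0, 0.002, -0.003]]
wrist_force: [-0.9, -0.3, -0.2]
gripper_width: 0.639
```

```bash
python3 - <<'E'
from h import *
for i in range(3): viewer.capture("top")
print(r.sense()["gripper_width"])
P=r.sense()["tcp_pos"]
locate(["hood"],z0=P[2]-.0237)
plan((.667,.0200,.085,121.1))
E
```

```text
0.6400417180662399
hood [323. 246.] [0.6655 0.021 ] yaw 6.3 iou 0.475 score 0.86 
at [0.6661 0.0207 0.1499] t 29.85 j [ 16.  30.  -0.  -0. -60. -75.]
  yaw 121 n=3 tx 0.0865 ty -0.0015 tz 0.0005 ax 0.0001 ay -0.0000 az -0.0001
```

Call:
play_rows --commands '[{"fingers": 1, "tx": 0.04, "ty": -0.001, "tz": 0.0005, "ax": 0, "ay": 0, "az": 0}, {"fingers": 1, "tx": 0.0865, "ty": -0.001, "tz": 0.0005, "ax": 0, "ay": 0, "az": 0}, {"fingers": 1, "tx": 0.0865, "ty": -0.001, "tz": 0.0005, "ax": 0, "ay": 0, "az": 0}, {"fingers": 1, "tx": 0.0865, "ty": -0.001, "tz": 0.0005, "ax": 0, "ay": 0, "az": 0}, {"fingers": 1, "tx": 0.0865, "ty": -0.001, "tz": 0.0005, "ax": 0, "ay": 0, "az": 0}]'

```text
time_s: 30.27
tcp_pos: [0.6689, 0.0199, 0.0866]
ee_rot: [[0.003, -0.517, 0.856], [-0.0, 0.856, 0.517], [-1.0, -0.002, 0.002]]
wrist_force: [0.0, -0.2, -0.1]
gripper_width: 0.642
```

```bash
python3 - <<'E'
from h import *
for i in range(4): viewer.capture("top")
plan((.667,.0200,.059,121.1))
E
```

```text
at [0.6691 0.0199 0.0868] t 30.47 j [ 16.  34.  -4.   0. -52. -74.]
  yaw 121 n=2 tx 0.0371 ty 0.0016 tz -0.0025 ax -0.0002 ay 0.0012 az 0.0004
```

Call:
play_rows --commands '[{"fingers": 1, "tx": 0.01, "ty": 0.001, "tz": -0.0015, "ax": 0, "ay": 0, "az": 0}, {"fingers": 1, "tx": 0.022, "ty": 0.001, "tz": -0.0015, "ax": 0, "ay": 0, "az": 0}, {"fingers": 1, "tx": 0.034, "ty": 0.001, "tz": -0.0015, "ax": 0, "ay": 0, "az": 0}, {"fingers": 1, "tx": 0.036, "ty": 0.001, "tz": -0.0015, "ax": 0, "ay": 0, "az": 0}, {"fingers": 1, "tx": 0.036, "ty": 0.001, "tz": -0.0015, "ax": 0, "ay": 0, "az": 0}]'

```text
time_s: 30.88
tcp_pos: [0.6664, 0.0196, 0.0573]
ee_rot: [[-0.001, -0.516, 0.857], [-0.001, 0.857, 0.516], [-1.0, 0.0, -0.001]]
wrist_force: [-1.8, 0.4, 4.1]
gripper_width: 0.635
```

```bash
python3 - <<'E'
from h import *
for i in range(3): viewer.capture("top")
print(r.sense()["wrist_force"])
plan((.667,.0200,.058,121.1))
E
```

```text
[-1.33474529  0.20090319  3.53334445]
at [0.6664 0.0196 0.0573] t 31.03 j [ 16.  36.  -5.  -0. -49. -75.]
  yaw 121 n=2 tx -0.0010 ty 0.0001 tz 0.0009 ax -0.0003 ay -0.0003 az -0.0001
```

Call:
play_rows --commands '[{"fingers": 0.4, "tx": 0, "ty": 0, "tz": 0, "ax": 0, "ay": 0, "az": 0}, {"fingers": 0.1, "tx": 0, "ty": 0, "tz": 0, "ax": 0, "ay": 0, "az": 0}, {"fingers": -0.4, "tx": 0, "ty": 0, "tz": 0, "ax": 0, "ay": 0, "az": 0}, {"fingers": -1, "tx": 0, "ty": 0, "tz": 0, "ax": 0, "ay": 0, "az": 0}, {"fingers": -1, "tx": 0, "ty": 0, "tz": 0, "ax": 0, "ay": 0, "az": 0}]'

```text
time_s: 31.45
tcp_pos: [0.6667, 0.0196, 0.057]
ee_rot: [[-0.0, -0.516, 0.857], [-0.0, 0.857, 0.516], [-1.0, 0.0, -0.0]]
wrist_force: [0.4, 0.2, 0.7]
gripper_width: 0.776
```

Call:
play_rows --commands '[{"fingers": -1, "tx": 0, "ty": 0, "tz": 0, "ax": 0, "ay": 0, "az": 0}, {"fingers": -1, "tx": 0, "ty": 0, "tz": 0, "ax": 0, "ay": 0, "az": 0}, {"fingers": -1, "tx": 0, "ty": 0, "tz": 0, "ax": 0, "ay": 0, "az": 0}, {"fingers": -1, "tx": -0.03, "ty": 0, "tz": 0, "ax": 0, "ay": 0, "az": 0}, {"fingers": -1, "tx": -0.07, "ty": 0, "tz": 0, "ax": 0, "ay": 0, "az": 0}]'

```text
time_s: 31.87
tcp_pos: [0.6645, 0.0193, 0.1072]
ee_rot: [[-0.008, -0.515, 0.857], [-0.001, 0.857, 0.515], [-1.0, 0.003, -0.007]]
wrist_force: [0.5, 0.8, -0.0]
gripper_width: 0.996
```

Call:
play_rows --commands '[{"fingers": -1, "tx": -0.09, "ty": 0, "tz": 0, "ax": 0, "ay": 0, "az": 0}, {"fingers": -1, "tx": -0.09, "ty": 0, "tz": 0, "ax": 0, "ay": 0, "az": 0}, {"fingers": -1, "tx": -0.09, "ty": 0, "tz": 0, "ax": 0, "ay": 0, "az": 0}, {"fingers": -1, "tx": -0.09, "ty": 0, "tz": 0, "ax": 0, "ay": 0, "az": 0}, {"fingers": -1, "tx": -0.09, "ty": 0, "tz": 0, "ax": 0, "ay": 0, "az": 0}]'

```text
time_s: 32.28
tcp_pos: [0.666, 0.0197, 0.1769]
ee_rot: [[-0.001, -0.515, 0.857], [0.0, 0.857, 0.515], [-1.0, 0.001, -0.001]]
wrist_force: [-0.6, -0.0, -0.7]
gripper_width: 1.0
```

```bash
python3 - <<'E'
from h import *
for i in range(3): viewer.capture("top")
locate(["hood"],z0=.034,save="w16")
locate(["filter_short"])
plan((.6255,.2458,.14,28.7),flip=False)
plan((.6255,.2458,.14,208.7),flip=False)
E
```

```text
hood [326. 226.] [0.6673 0.0205] yaw 8.9 iou 0.962 score 0.67 
filter_short [497. 246.] [0.6144 0.2402] yaw 95.1 iou 0.525 score 0.64 
at [0.6665 0.0196 0.1766] t 32.63 j [ 16.  29.   2.  -0. -63. -75.]
  yaw 29 n=5 tx 0.0163 ty 0.0955 tz 0.0363 ax 0.1710 ay -0.0002 az 0.0001
  yaw 29 n=5 tx 0.0163 ty 0.1006 tz -0.0177 ax 0.1710 ay -0.0002 az 0.0001
  yaw 29 n=5 tx 0.0163 ty 0.0774 tz -0.0667 ax 0.1710 ay -0.0002 az 0.0001
at [0.6665 0.0196 0.1766] t 32.63 j [ 16.  29.   2.  -0. -63. -75.]
  yaw 209 n=5 tx 0.0163 ty 0.0955 tz 0.0363 ax -0.1623 ay -0.0001 az -0.0002
  yaw 209 n=5 tx 0.0162 ty 0.0657 tz 0.0783 ax -0.1623 ay -0.0001 az -0.0002
  yaw 209 n=5 tx 0.0163 ty 0.0191 tz 0.1004 ax -0.1623 ay -0.0001 az -0.0002
```

View pics/w16.png

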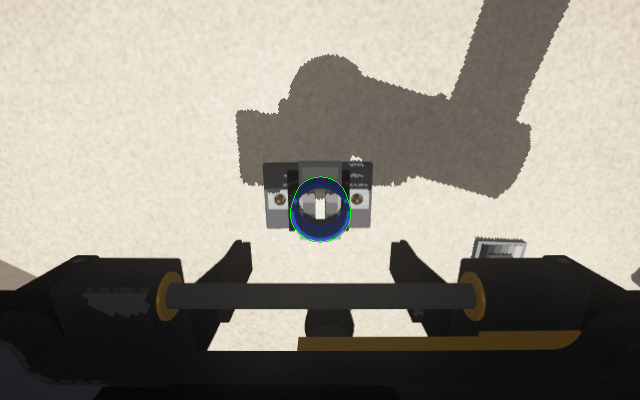

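Call:
play_rows --commands '[{"fingers": -1, "tx": 0, "ty": 0.0955, "tz": 0.0363, "ax": -0.1623, "ay": 0, "az": 0}, {"fingers": -1, "tx": 0, "ty": 0.0955, "tz": 0.0363, "ax": -0.1623, "ay": 0, "az": 0}, {"fingers": -1, "tx": 0, "ty": 0.0955, "tz": 0.0363, "ax": -0.1623, "ay": 0, "az": 0}, {"fingers": -1, "tx": 0, "ty": 0.0955, "tz": 0.0363, "ax": -0.1623, "ay": 0, "az": 0}, {"fingers": -1, "tx": 0, "ty": 0.0955, "tz": 0.0363, "ax": -0.1623, "ay": 0, "az": 0}]'

```text
time_s: 33.05
tcp_pos: [0.6529, 0.0959, 0.1772]
ee_rot: [[-0.0, -0.87, 0.493], [-0.0, 0.493, 0.87], [-1.0, 0.0, -0.0]]
wrist_force: [0.1, 0.3, 0.7]
gripper_width: 0.999
```

Call:
play_rows --commands '[{"fingers": -1, "tx": 0.0162, "ty": 0.0657, "tz": 0.0783, "ax": -0.1623, "ay": 0, "az": 0}, {"fingers": -1, "tx": 0.0162, "ty": 0.0657, "tz": 0.0783, "ax": -0.1623, "ay": 0, "az": 0}, {"fingers": -1, "tx": 0.0162, "ty": 0.0657, "tz": 0.0783, "ax": -0.1623, "ay": 0, "az": 0}, {"fingers": -1, "tx": 0.0162, "ty": 0.0657, "tz": 0.0783, "ax": -0.1623, "ay": 0, "az": 0}, {"fingers": -1, "tx": 0.0162, "ty": 0.0657, "tz": 0.0783, "ax": -0.1623, "ay": 0, "az": 0}]'

```text
time_s: 33.47
tcp_pos: [0.6393, 0.1709, 0.165]
ee_rot: [[-0.001, -1.0, 0.009], [-0.0, 0.009, 1.0], [-1.0, 0.001, -0.0]]
wrist_force: [0.3, -1.6, 0.3]
gripper_width: 1.0
```

Call:
play_rows --commands '[{"fingers": -1, "tx": 0.0325, "ty": 0.0191, "tz": 0.1004, "ax": -0.1623, "ay": 0, "az": 0}, {"fingers": -1, "tx": 0.0325, "ty": 0.0191, "tz": 0.1004, "ax": -0.1623, "ay": 0, "az": 0}, {"fingers": -1, "tx": 0.0325, "ty": 0.0191, "tz": 0.1004, "ax": -0.1623, "ay": 0, "az": 0}, {"fingers": -1, "tx": 0.0325, "ty": 0.0191, "tz": 0.1004, "ax": -0.1623, "ay": 0, "az": 0}, {"fingers": -1, "tx": 0.0325, "ty": 0.0191, "tz": 0.1004, "ax": -0.1623, "ay": 0, "az": 0}]'

```text
time_s: 33.88
tcp_pos: [0.6258, 0.246, 0.1406]
ee_rot: [[-0.001, -0.878, -0.478], [-0.0, -0.478, 0.878], [-1.0, 0.001, -0.0]]
wrist_force: [0.6, -0.6, -0.8]
gripper_width: 1.003
```

```bash
python3 - <<'E'
from h import *
for i in range(3): viewer.capture("top")
o=locate(["filter_short"],save="w17")["filter_short"]
plan((o[0],o[1],.060,np.degrees(o[2])+90),(o[0],o[1],.0285,np.degrees(o[2])+90))
E
```

```text
filter_short [324. 201.] [0.6228 0.2463] yaw 118.7 iou 0.97 score 0.87 
at [0.6261 0.2452 0.1413] t 34.13 j [ 35.  31.   0.   0. -59.  -7.]
  yaw -151 n=3 tx 0.1084 ty 0.0032 tz 0.0034 ax -0.0015 ay 0.0000 az 0.0001
  yaw -151 n=2 tx 0.0420 ty 0.0000 tz -0.0000 ax 0.0000 ay 0.0000 az 0.0000
```

Call:
play_rows --commands '[{"fingers": -1, "tx": 0.05, "ty": 0.0032, "tz": 0.0034, "ax": 0, "ay": 0, "az": 0}, {"fingers": -1, "tx": 0.1, "ty": 0.0032, "tz": 0.0034, "ax": 0, "ay": 0, "az": 0}, {"fingers": -1, "tx": 0.149, "ty": 0.0032, "tz": 0.0034, "ax": 0, "ay": 0, "az": 0}, {"fingers": -1, "tx": 0.149, "ty": 0.0032, "tz": 0.0034, "ax": 0, "ay": 0, "az": 0}, {"fingers": -1, "tx": 0.149, "ty": 0.0032, "tz": 0.0034, "ax": 0, "ay": 0, "az": 0}]'

```text
time_s: 34.55
tcp_pos: [0.622, 0.246, 0.0281]
ee_rot: [[-0.003, -0.878, -0.479], [-0.003, -0.479, 0.878], [-1.0, 0.004, -0.001]]
wrist_force: [0.5, 1.0, 1.2]
gripper_width: 1.003
```

```bash
python3 - <<'E'
from h import *
for i in range(3): viewer.capture("top")
print(r.sense()["wrist_force"])
plan((.6228,.2463,.0285,208.7))
E
```

```text
[ 0.21220377 -0.36523599  1.10985728]
at [0.6242 0.2477 0.0323] t 34.7 j [ 35.  37.  -6.   0. -46.  -7.]
  yaw -151 n=2 tx 0.0051 ty 0.0026 tz -0.0008 ax -0.0002 ay -0.0000 az 0.0015
```

Call:
play_rows --commands '[{"fingers": -1, "tx": 0.0025, "ty": 0.001, "tz": 0, "ax": 0, "ay": 0, "az": 0}, {"fingers": 1, "tx": 0.0025, "ty": 0.001, "tz": 0, "ax": 0, "ay": 0, "az": 0}, {"fingers": 1, "tx": 0.0025, "ty": 0.001, "tz": 0, "ax": 0, "ay": 0, "az": 0}, {"fingers": 1, "tx": 0.0025, "ty": 0.001, "tz": 0, "ax": 0, "ay": 0, "az": 0}, {"fingers": 1, "tx": 0.0025, "ty": 0.001, "tz": 0, "ax": 0, "ay": 0, "az": 0}]'

```text
time_s: 35.12
tcp_pos: [0.6219, 0.2467, 0.0279]
ee_rot: [[0.001, -0.877, -0.48], [0.0, -0.48, 0.877], [-1.0, -0.001, 0.0]]
wrist_force: [0.7, -0.5, 0.8]
gripper_width: 0.778
```

Call:
play_rows --commands '[{"fingers": 1, "tx": 0, "ty": 0, "tz": 0, "ax": 0, "ay": 0, "az": 0}, {"fingers": 1, "tx": 0, "ty": 0, "tz": 0, "ax": 0, "ay": 0, "az": 0}, {"fingers": 1, "tx": 0, "ty": 0, "tz": 0, "ax": 0, "ay": 0, "az": 0}, {"fingers": 1, "tx": 0, "ty": 0, "tz": 0, "ax": 0, "ay": 0, "az": 0}, {"fingers": 1, "tx": 0, "ty": 0, "tz": 0, "ax": 0, "ay": 0, "az": 0}]'

```text
time_s: 35.53
tcp_pos: [0.622, 0.2467, 0.0276]
ee_rot: [[0.0, -0.877, -0.48], [0.0, -0.48, 0.877], [-1.0, -0.0, -0.0]]
wrist_force: [0.4, -0.1, 0.5]
gripper_width: 0.399
```

Call:
play_rows --commands '[{"fingers": 1, "tx": 0, "ty": 0, "tz": 0, "ax": 0, "ay": 0, "az": 0}, {"fingers": 1, "tx": 0, "ty": 0, "tz": 0, "ax": 0, "ay": 0, "az": 0}, {"fingers": 1, "tx": 0, "ty": 0, "tz": 0, "ax": 0, "ay": 0, "az": 0}, {"fingers": 1, "tx": 0, "ty": 0, "tz": 0, "ax": 0, "ay": 0, "az": 0}, {"fingers": 1, "tx": 0, "ty": 0, "tz": 0, "ax": 0, "ay": 0, "az": 0}]'

```text
time_s: 35.95
tcp_pos: [0.6219, 0.2466, 0.0275]
ee_rot: [[0.0, -0.877, -0.48], [0.0, -0.48, 0.877], [-1.0, -0.0, -0.0]]
wrist_force: [0.3, 0.3, 1.4]
gripper_width: 0.11
```

Call:
play_rows --commands '[{"fingers": 1, "tx": 0, "ty": 0, "tz": 0, "ax": 0, "ay": 0, "az": 0}, {"fingers": 1, "tx": 0, "ty": 0, "tz": 0, "ax": 0, "ay": 0, "az": 0}, {"fingers": 1, "tx": 0, "ty": 0, "tz": 0, "ax": 0, "ay": 0, "az": 0}, {"fingers": 1, "tx": 0, "ty": 0, "tz": 0, "ax": 0, "ay": 0, "az": 0}, {"fingers": 1, "tx": 0, "ty": 0, "tz": 0, "ax": 0, "ay": 0, "az": 0}]'

```text
time_s: 36.37
tcp_pos: [0.6219, 0.2467, 0.0275]
ee_rot: [[0.0, -0.877, -0.48], [0.0, -0.48, 0.877], [-1.0, -0.0, -0.0]]
wrist_force: [-0.2, -1.1, 1.4]
gripper_width: 0.109
```

```bash
python3 - <<'E'
from h import *
P=r.sense()["tcp_pos"]
plan((P[0],P[1],.14,208.7),(.3585,.308,.14,265),flip=False)
E
```

```text
at [0.6219 0.2467 0.0275] t 36.37 j [ 35.  38.  -6.   0. -46.  -7.]
  yaw 209 n=4 tx -0.1500 ty -0.0000 tz -0.0000 ax -0.0001 ay -0.0000 az 0.0001
  yaw 265 n=5 tx -0.0000 ty 0.1344 tz 0.1202 ax -0.1564 ay -0.0000 az 0.0000
  yaw 265 n=5 tx 0.0000 ty 0.0618 tz 0.1694 ax -0.1564 ay -0.0000 az 0.0000
```

Call:
play_rows --commands '[{"fingers": 1, "tx": -0.02, "ty": 0, "tz": 0, "ax": 0, "ay": 0, "az": 0}, {"fingers": 1, "tx": -0.06, "ty": 0, "tz": 0, "ax": 0, "ay": 0, "az": 0}, {"fingers": 1, "tx": -0.11, "ty": 0, "tz": 0, "ax": 0, "ay": 0, "az": 0}, {"fingers": 1, "tx": -0.15, "ty": 0, "tz": 0, "ax": 0, "ay": 0, "az": 0}, {"fingers": 1, "tx": -0.15, "ty": 0, "tz": 0, "ax": 0, "ay": 0, "az": 0}]'

```text
time_s: 36.78
tcp_pos: [0.6254, 0.2483, 0.1477]
ee_rot: [[0.012, -0.876, -0.481], [0.006, -0.481, 0.877], [-1.0, -0.014, -0.001]]
wrist_force: [0.6, 1.2, 0.8]
gripper_width: 0.112
```

Call:
play_rows --commands '[{"fingers": 1, "tx": 0, "ty": 0.1344, "tz": 0.1202, "ax": -0.1564, "ay": 0, "az": 0}, {"fingers": 1, "tx": 0, "ty": 0.1344, "tz": 0.1202, "ax": -0.1564, "ay": 0, "az": 0}, {"fingers": 1, "tx": 0, "ty": 0.1344, "tz": 0.1202, "ax": -0.1564, "ay": 0, "az": 0}, {"fingers": 1, "tx": 0, "ty": 0.1344, "tz": 0.1202, "ax": -0.1564, "ay": 0, "az": 0}, {"fingers": 1, "tx": 0, "ty": 0.1344, "tz": 0.1202, "ax": -0.1564, "ay": 0, "az": 0}]'

```text
time_s: 37.2
tcp_pos: [0.487, 0.2774, 0.1399]
ee_rot: [[-0.002, -0.542, -0.84], [-0.001, -0.84, 0.542], [-1.0, 0.001, 0.001]]
wrist_force: [0.1, 0.0, -0.2]
gripper_width: 0.111
```

Call:
play_rows --commands '[{"fingers": 1, "tx": 0, "ty": 0.0618, "tz": 0.1694, "ax": -0.1564, "ay": 0, "az": 0}, {"fingers": 1, "tx": 0, "ty": 0.0618, "tz": 0.1694, "ax": -0.1564, "ay": 0, "az": 0}, {"fingers": 1, "tx": 0, "ty": 0.0618, "tz": 0.1694, "ax": -0.1564, "ay": 0, "az": 0}, {"fingers": 1, "tx": 0, "ty": 0.0618, "tz": 0.1694, "ax": -0.1564, "ay": 0, "az": 0}, {"fingers": 1, "tx": 0, "ty": 0.0618, "tz": 0.1694, "ax": -0.1564, "ay": 0, "az": 0}]'

```text
time_s: 37.62
tcp_pos: [0.3568, 0.3084, 0.14]
ee_rot: [[-0.0, -0.084, -0.996], [0.0, -0.996, 0.084], [-1.0, -0.0, 0.0]]
wrist_force: [-0.4, 0.3, -0.9]
gripper_width: 0.109
```

```bash
python3 - <<'E'
from h import *
for i in range(3): viewer.capture("top")
print(r.sense()["gripper_width"])
p=shoot("wrist");im=p["image"]
L=spotter.silhouettes("tray",p)
for d in L: print(np.round(d["uv"]),round(d["score"],2),im[d["region"]].mean(0).round(),unproj(p,d["uv"])[:2])
plan((.3585,.308,.07,265),flip=False)
cv2.imwrite("pics/w18.png",im[:,:,::-1])
E
```

```text
0.10828749373985677
[321. 186.] 0.86 [134. 101.  64.] [0.37638924 0.30688812]
[198. 216.] 0.62 [196.  83.   8.] [0.35591284 0.4369562 ]
[317. 327.] 0.58 [14. 43. 17.] [0.20596914 0.32671856]
at [0.3596 0.308  0.1397] t 37.87 j [ 60.  14. -28.   0. -48.  24.]
  yaw 265 n=3 tx 0.0930 ty 0.0001 tz 0.0015 ax -0.0012 ay -0.0000 az 0.0000
```

View pics/w18.png

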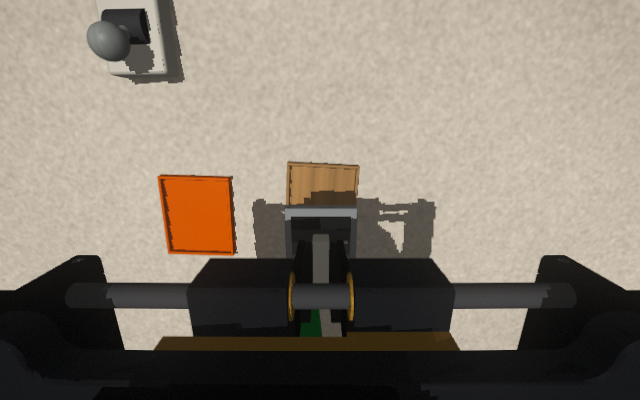

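```bash
python3 - <<'E'
from h import *
p=shoot("wrist")
A=unproj(p,(288,162),.009);B=unproj(p,(359,165),.009);d=(A-B)/np.linalg.norm(A-B)
n=np.array([d[1],-d[0],0]);print(A,B,np.linalg.norm(A-B),"centre",(A+B)/2-.042*n,"yaw",np.degrees(np.arctan2(d[1],d[0]))-90)
E
```

```text
[0.40448612 0.33533774 0.009     ] [0.39546032 0.26838296 0.009     ] 0.06756039754642117 centre [0.35834971 0.30747139 0.009     ] yaw -7.677448599821091
```

Call:
play_rows --commands '[{"fingers": 1, "tx": 0.04, "ty": 0, "tz": 0.0015, "ax": 0.004, "ay": 0, "az": 0}, {"fingers": 1, "tx": 0.09, "ty": 0, "tz": 0.0015, "ax": 0.004, "ay": 0, "az": 0}, {"fingers": 1, "tx": 0.11, "ty": 0, "tz": 0.0015, "ax": 0.004, "ay": 0, "az": 0}, {"fingers": 1, "tx": 0.11, "ty": 0, "tz": 0.0015, "ax": 0.004, "ay": 0, "az": 0}, {"fingers": 1, "tx": 0.11, "ty": 0, "tz": 0.0015, "ax": 0.004, "ay": 0, "az": 0}]'

```text
time_s: 38.33
tcp_pos: [0.358, 0.3078, 0.0568]
ee_rot: [[-0.001, -0.101, -0.995], [-0.002, -0.995, 0.101], [-1.0, 0.002, 0.0]]
wrist_force: [0.1, 0.8, 0.3]
gripper_width: 0.111
```

```bash
python3 - <<'E'
from h import *
for i in range(4): viewer.capture("top")
plan((.3583,.3078,.0325,264.5),flip=False)
E
```

```text
at [0.3582 0.3091 0.0588] t 38.53 j [ 61.  21. -34.   0. -35.  24.]
  yaw 264 n=2 tx 0.0351 ty 0.0018 tz -0.0003 ax -0.0014 ay -0.0005 az 0.0010
```

Call:
play_rows --commands '[{"fingers": 1, "tx": 0.012, "ty": 0.001, "tz": 0, "ax": 0, "ay": 0, "az": 0}, {"fingers": 1, "tx": 0.024, "ty": 0.001, "tz": 0, "ax": 0, "ay": 0, "az": 0}, {"fingers": 1, "tx": 0.035, "ty": 0.001, "tz": 0, "ax": 0, "ay": 0, "az": 0}, {"fingers": 1, "tx": 0.035, "ty": 0.001, "tz": 0, "ax": 0, "ay": 0, "az": 0}, {"fingers": 1, "tx": 0.035, "ty": 0.001, "tz": 0, "ax": 0, "ay": 0, "az": 0}]'

```text
time_s: 38.95
tcp_pos: [0.357, 0.3071, 0.0304]
ee_rot: [[-0.001, -0.1, -0.995], [-0.001, -0.995, 0.1], [-1.0, 0.001, 0.001]]
wrist_force: [0.1, -0.1, -0.1]
gripper_width: 0.113
```

```bash
python3 - <<'E'
from h import *
for i in range(3): viewer.capture("top")
print(r.sense()["wrist_force"])
plan((.3583,.3078,.0308,264.5),flip=False)
E
```

```text
[-0.12789283  0.02848394 -0.11850969]
at [0.357  0.3071 0.0307] t 39.1 j [ 61.  23. -35.  -0. -31.  24.]
  yaw 264 n=2 tx -0.0001 ty -0.0011 tz -0.0016 ax -0.0013 ay 0.0001 az -0.0003
```

Release and rise clear, then check everything.

Call:
play_rows --commands '[{"fingers": 0.6, "tx": 0, "ty": 0, "tz": 0, "ax": 0, "ay": 0, "az": 0}, {"fingers": -0.2, "tx": 0, "ty": 0, "tz": 0, "ax": 0, "ay": 0, "az": 0}, {"fingers": -0.2, "tx": 0, "ty": 0, "tz": 0, "ax": 0, "ay": 0, "az": 0}, {"fingers": -0.2, "tx": 0, "ty": 0, "tz": 0, "ax": 0, "ay": 0, "az": 0}, {"fingers": -0.2, "tx": 0, "ty": 0, "tz": 0, "ax": 0, "ay": 0, "az": 0}]'

```text
time_s: 39.52
tcp_pos: [0.3572, 0.3074, 0.0312]
ee_rot: [[0.0, -0.1, -0.995], [0.0, -0.995, 0.1], [-1.0, -0.0, -0.0]]
wrist_force: [0.5, -0.4, -0.1]
gripper_width: 0.404
```

Call:
play_rows --commands '[{"fingers": -0.2, "tx": 0, "ty": 0, "tz": 0, "ax": 0, "ay": 0, "az": 0}, {"fingers": -0.2, "tx": -0.03, "ty": 0, "tz": 0, "ax": 0, "ay": 0, "az": 0}, {"fingers": -0.2, "tx": -0.08, "ty": 0, "tz": 0, "ax": 0, "ay": 0, "az": 0}, {"fingers": -0.2, "tx": -0.13, "ty": 0, "tz": 0, "ax": 0, "ay": 0, "az": 0}, {"fingers": -0.2, "tx": -0.16, "ty": 0, "tz": 0, "ax": 0, "ay": 0, "az": 0}]'

```text
time_s: 39.93
tcp_pos: [0.3581, 0.3084, 0.1548]
ee_rot: [[0.003, -0.099, -0.995], [0.004, -0.995, 0.099], [-1.0, -0.004, -0.003]]
wrist_force: [-0.6, 1.0, 0.3]
gripper_width: 0.594
```

```bash
python3 - <<'E'
from h import *
for i in range(4): viewer.capture("top")
locate(["filter_short"],z0=.003,save="w19")
near={"tray":(321,186)}
p=shoot("top");
for n,z in [("hood",.034),("lens",0),("blower",0),("stand",0)]:
    m=mask(n,p)
    if m: q,i=fit(n,[(p,m[0])],z0=z);print(n,np.round(q,4),round(i,3))
p=shoot("side");m=mask("hood",p)
if m: print("side hood",fit("hood",[(p,m[0])],z0=.034,q0=(.667,.02,0)))
print(r.sense()["time_s"],r.sense()["tcp_pos"],r.sense()["wrist_force"])
E
```

```text
filter_short [320. 200.] [0.3587 0.3075] yaw -5.8 iou 0.967 score 0.57 
hood [0.6691 0.0203 0.2021] 0.441
lens [ 0.5263 -0.4612 -0.1682] 0.87
blower [0.7911 0.1066 1.1084] 0.744
stand [0.6702 0.018  0.5482] 0.289
side hood (array([0.66707634, 0.01723607, 0.14753743]), np.float64(0.9436932391523714))
40.5833 [0.35710988 0.3072025  0.15061597] [-0.27662804  0.3763787   0.05159665]
```

```bash
python3 -c "
from station import job
print(job.finish_job())"
```

```text
the job is handed in; nothing more can be done
None
```

The filter kit is packed and the job is handed in, at about 41 s of the 144 s allowed. The hand-in reports no verdict, so what follows rests on my own camera checks.

**Stack on the stand** (last measured centre of the stand about (0.669, 0.0186), yaw 31.4°):

| Part | Measured position (m) | Yaw |
|---|---|---|
| Ring, over both studs | (0.6695, 0.0188) | 31.5° |
| Holder, on the ring | (0.6688, 0.0196) | 30.6° |
| Longer filter, in the channel | (0.6676, 0.0203) | 31.0° |
| Hood, around the rib | (0.6673, 0.0205) | – |

- **Fit:** every part measured within about 3 mm of the stand centre. The heights fit the contact forces and hand heights as I released them.
- **Shorter filter:** it measures (0.3587, 0.3075), within 1 mm of the bamboo tray's centre at about (0.358, 0.3075).
- **Bystanders:** the lens and the blower measured within 1–2 mm of where they started. I did not measure the light switch; the planned path stayed well clear of it.
- **Robot:** it ended clear of everything, with no force on the wrist.

**Checks that disagreed:**
- The side camera put the hood about 3 mm off the wrist camera's reading in y, still inside tolerance.
- The final top-view fits of the hood and stand were poor, because they overlap in that view. I relied on the wrist camera and side view instead.

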